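# Clamp a row of reagent bottles in an adjustable tray

## Task

Secure all three reagent bottles for shaking in the blue-walled clamping tray: slacken the clamp knob, slide the stop back and stand the white blue-capped and the white green-capped bottle upright in the tray in one row with the amber one that is already there. Then slide the stop up so that the row is closed up tight against the end wall with the orange spring plate pushed about half way into its travel, and tighten the knob firmly so that it stays so. Knock no bottle over, and leave the other things on the bench where they are.

Things in the scene. Friction and masses are not known exactly. Their poses are not given: they have to be found in the camera images.
- tray: Fixed clamping tray, grey bed, blue walls, 76 x 330 mm. Origin: centre of its underside on the worktop; y runs along it towards the fixed end wall, x across, z up. Bed top z = 8 mm. Channel 60 mm wide between side walls 8 mm thick, top z = 22 mm. End wall: inner face y = +153 mm, top z = 52 mm. The sliding stop comes from the -y end.
- stop (a joint): Slide of the grey stop (56 x 80 mm, top z = 46 mm, flanges 84 mm wide) along the tray, m: 0 nearest the end wall, grows towards tray -y, up to 0.16. Moves easily (about 2 N) with the knob slack, held fast when tight. The extended spring plate's face is at tray y = 104 mm minus this value.
- clamp_knob (a joint): Round black knurled clamp knob on top of the stop, rad: 0 fully slack, 2.2 end of turn; grows clockwise seen from above (tightening). Below 0.9 the stop is quite free; the clamp bites from 1.0 and holds firmly from 1.75 on. It stays where it is left (0.2 Nm friction).
- knob_grip (a point): On the knob's vertical axis at grip height (z = 76 mm). Knob 44 mm in diameter, z = 60 to 88 mm; the stop's top under it is at z = 46 to 50 mm. The axis lies 76 mm behind the extended spring plate's face. The knob may be gripped at any yaw and carries the stop when pushed along the tray.
- press_plate (a joint): Travel of the orange sprung pressure plate on the front of the stop, m: 0 fully out (unloaded), grows as it is pressed back into the stop, 0.013 bottomed; spring 1.2 N per mm.
- plate_face (a point): Centre of the front face of the orange pressure plate (54 mm wide, z = 14 to 60 mm); the axes are the tray's, +y towards the bottles.
- amber_bottle: Amber bottle with black cap, 44 mm in diameter, 88 mm tall, 0.11 kg; starts standing loose in the tray near the end wall. Origin: centre of its underside, z up its axis.
- blue_cap_bottle: White bottle with blue cap, 54 mm in diameter, 100 mm tall, 0.12 kg; cylindrical up to about 60 mm. Starts standing on the worktop behind the tray. Origin: centre of its underside, z up.
- green_cap_bottle: White bottle with green cap, 44 mm in diameter, 85 mm tall, 0.1 kg; cylindrical up to about 55 mm. Starts standing on the worktop behind the tray. Origin: centre of its underside, z up.
- flask_conical: Small conical glass flask, 63 mm wide, 104 mm tall, standing at the back: leave it alone. Origin: centre of its underside.
- timer: White flat timer, 64 x 62 x 16 mm, lying at the right: leave it alone. Origin: centre of its underside.
There are look-alikes about, which are no part of the job. Leave any purple or turquoise look-alike of the green_cap_bottle alone. Leave any purple or turquoise look-alike of the amber_bottle alone.

How it is judged:
By the outcome, as a careful person would: the job done as asked, in the order asked, and still so for the second after the job is handed in, with the robot touching nothing.
It also fails if it takes over 72 s, if anything falls off the work surface, if the arm or the gripper's body presses on something with over 40 N, if the wrist force passes 120 N, or if a joint passes its speed limit or range.

## Robot

A 7-joint arm with a two-finger parallel gripper is mounted at the origin on a cart in front of the work surface, level with it; the furniture and walls round the work are solid. World frame = base frame: x ahead of the robot, y to its left, z up, the work surface at z = 0. Lengths are in m, angles in rad, forces in N, time in s.
With the tool pointing down it reaches from about 0.425 to 0.95 m from the base axis. Payload 16.7 kg.
Tool frame: the origin (TCP) lies at the centre of the arm's flange, where the gripper is bolted on; the fingertips stand 199 mm ahead of it and the grasp point (between the pads) lies 180 mm ahead of it; z points along the fingers, y is the line along which they close (so a half turn about z gives the same grasp; the last joint's range is limited). The gripper opens to 94 mm and grips with 3 to 60 N. Pads are 16 mm wide; open, the fingers measure 119 mm over their backs; the gripper's body (75 mm by 177 mm) begins 78 mm behind the grasp point.
Start: joints at [0.959, 0.426, 0.074, 1.606, -0.034, 1.111, -0.067], TCP at [0.301, -0.604, 0.405] pointing down, gripper open.
Joint ranges: [-2.85, 2.85], [-0.5, 2.14], [-1.23, 1.37], [0.21, 2.46], [-1.02, 4.16], [0.16, 2.05], [-2.73, 2.73]. Speed limits (rad/s): [1.89, 1.89, 2.39, 2.39, 3.01, 3.01, 3.01].

## Interface

Orientations are given as [roll, pitch, yaw] about the fixed x, y, z axes, in that order (R = Rz(yaw) Ry(pitch) Rx(roll)).
In Python, from bench import readout, grab_frame, arm, look_for, silhouettes, tip_of gives the robot as it stands.
- The arm moves only by the tool step_arm, never from a script. Its argument "rows" is a list that holds one entry, the list of rows, each a list of 4 numbers: the shift along the tool's x, y, z normalised to -1 to 1, where 1 is 15 cm, then the turn about the tool's z normalised to -1 to 1, where 1 is 180 degrees. In form: [[[tx, ty, tz, twist], ...]]. A call has 1 to 5 rows; each row is the pose to reach, as a shift and turn from the pose commanded when the call began, along the tool's axes at that moment, turning the shorter way round; what a row does not reach only later rows make up. A row lasts 1/10 s, in which the tool goes at most 50 mm and 8.59 degrees, less where a joint would pass 70% of its speed; a pose out of reach is approached as far as the arm can. A call with a number of a shift or a turn outside -1 to 1 is refused whole. A call with a gripper value outside its range is refused whole. "gripper" is the finger opening in mm, from 0 to 94, set as the call begins (left out, the last holds). The fingers move at their own pace and stop on an object; "grip_force" is the grip in N (left out, the last holds). Time passes only in rows, so rows that repeat a pose let the fingers close. It gives the time, the measured TCP pose, the force, the opening and the grip force at its end, in the units of the state.
- readout.read_state(): the state, without advancing time (a new reading comes with each control period).
- grab_frame(name): name is "scene" or "top"; returns a dict with "img" (420x560x3 uint8, red, green, blue), "range_z" (420x560 float32, m along the optical axis (not along the pixel's ray), 0 where there is no reading), "mtx" (3x3 intrinsics, pixels), "R" (3x3) and "t" (3): a world point X has camera coordinates R X + t. Camera axes: x right, y down, z forward; pixel columns grow to the right and rows downward; lengths in m; the calibration is good to about 2 mm. A picture is of the moment at which its call begins.
- arm.close_job(): hands the job in; it is judged then, once.
Trained networks look in a picture, given as the dict that the camera call returned (one of the last four; its "shot" number tells which), for a name from the list of things; names that differ only in an ending like _2 or _b are one class to them, and where a whole thing is asked for, a point or a joint stands for the part that bears it (a point fixed in the world has none). Each returns a list of dicts, best first, with "confidence" (0 to 1); they miss things now and then, are a little off and sometimes report something else, mostly with a low value. They report only what shows in the picture. A call takes as long as a camera call. They do not tell look-alikes from the thing itself.
- look_for(picture, target): "bbox" ([centre column, centre row, width, height] in pixels, round what is visible of it).
- silhouettes(picture, target): "pixels" (420x560 bool, what is visible of it) and "bbox" ([centre column, centre row, width, height] in pixels, round what is visible of it).
- tip_of(picture, target): "xy" ([column, row] in pixels: a listed point, or the origin of a listed thing).
The state is a dict: "time": time; "joint_pos": joint angles; "qvel": joint speeds; "joint_efforts": joint torques, N m; "eef_pos": TCP position; "eef_rot": TCP orientation; "wrist_force": force on the tool from outside, world axes, zero at the start; "moment": the same for the moment, N m; "finger_gap": opening from 0.0 (shut) to 1.0 (fully open); "gripper_force": force on a finger pad.
Only numpy, scipy, OpenCV 4.12 (cv2) and the standard library are available. Lean on these libraries where they do the work, as an engineer would, in place of code of your own. Each camera call takes 0.05 s, during which the arm holds its last target. There are 200 camera calls.

## Working session

There is one attempt and no reset: what is moved stays moved. The work goes in short steps, Python scripts to look and compute and a tool call to move; the robot and the scene stay as the last step left them, time stands still between calls to the robot, and variables do not carry over. Pictures are saved under pics/ and viewed, at most 10 in all, crops included, and the job is handed in when it is done.

Besides the shell and the picture viewer there is one more tool, called in YAML: its name, and indented under it one key for each argument. step_arm: Moves the arm, as the interface text tells. Scaled input: -1 to 1 covers 15 cm each way for a shift and 180 degrees each way for a turn. Its arguments: {"type":"object","properties":{"rows":{"type":"array"},"gripper":{"type":"number"},"grip_force":{"type":"number"}},"required":["rows"]}

```bash
mkdir -p pics; cat > h.py <<'E'
import numpy as np, cv2
from bench import readout, grab_frame, arm, look_for, silhouettes, tip_of
def save(f,n): cv2.imwrite('pics/'+n,f['img'][:,:,::-1])
def cloud(f,mask):
    v,u=np.nonzero(mask&(f['range_z']>0)); z=f['range_z'][v,u]
    c=np.linalg.inv(f['mtx'])@np.stack([u,v,np.ones_like(u)])*z
    return (f['R'].T@(c-np.array(f['t']).reshape(3,1))).T
def ray(f,uv,z):
    d=f['R'].T@np.linalg.inv(f['mtx'])@np.array([uv[0],uv[1],1.]); o=-f['R'].T@np.array(f['t']).ravel()
    return o+d*(z-o[2])/d[2]
E
python3 - <<'E'
from h import *
print(readout.read_state())
t=grab_frame('top');s=grab_frame('scene')
cv2.imwrite('pics/a.png',cv2.resize(np.hstack([t['img'],s['img']])[:,:,::-1],(800,300)))
save(t,'t0.png');save(s,'s0.png')
for n,f in(('top',t),('scene',s)):
    print(n,-f['R'].T@np.array(f['t']).ravel())
    for k in ['tray','stop','clamp_knob','amber_bottle','blue_cap_bottle','green_cap_bottle','flask_conical','timer']:
        for d in silhouettes(f,k)[:4]:
            if d['confidence']<.2: continue
            p=cloud(f,d['pixels']); m=d['pixels']
            print(k,round(d['confidence'],2),np.round(d['bbox']),len(p),np.round(np.median(p,0),3) if len(p) else '',np.round(p.max(0),3) if len(p) else '',np.median(f['img'][m],0))
    for k in ['knob_grip','plate_face','tray','amber_bottle','blue_cap_bottle','green_cap_bottle']:
        print(k,[(np.round(d['xy']),round(d['confidence'],2)) for d in tip_of(f,k)[:3]])
E
```

```text
{'time': 0.0, 'joint_pos': array([ 0.95851961,  0.42669141,  0.07386062,  1.60659585, -0.03405631,
        1.11079162, -0.06713442]), 'qvel': array([-1.15300192e-04,  5.74808204e-05,  1.69316768e-04,  1.22458682e-03,
        5.90947724e-04,  1.53414820e-03, -8.36228039e-04]), 'joint_efforts': array([-6.49566609e-04, -9.35822582e+01,  3.66610274e+00, -4.54198337e+01,
       -4.88237129e-02,  2.01172574e-02,  8.36918230e-05]), 'eef_pos': array([ 0.30123909, -0.60384743,  0.40400777]), 'eef_rot': array([-3.14037208e+00,  1.30747039e-04,  4.62721614e-01]), 'wrist_force': array([-0.81614452,  0.02468054,  0.26730191]), 'moment': array([0.00606827, 0.02265118, 0.05379425]), 'gripper_force': 0.0, 'finger_gap': 0.9986946184012184}
top [ 0.47038925 -0.00921439  1.26040111]
tray 0.89 [253. 240. 123.  42.] 3146 [0.472 0.041 0.02 ] [0.529 0.226 0.095] [183. 188. 233.]
stop 0.85 [241. 240.  40.  31.] 964 [0.477 0.069 0.046] [0.518 0.137 0.095] [191.5 187.  194. ]
stop 0.58 [366. 229.  27.  26.] 492 [ 0.506 -0.273  0.017] [ 0.542 -0.234  0.024] [254. 253. 252.]
clamp_knob 0.81 [248. 239.  18.  18.
[... 2244 characters left out ...]
ottle 0.8 [292. 201.  12.  29.] 373 [ 0.616 -0.104  0.048] [ 0.643 -0.09   0.088] [ 98.  64. 131.]
flask_conical 0.87 [226. 195.  24.  39.] 483 [0.791 0.005 0.04 ] [1.009 0.027 0.107] [174. 175. 177.]
timer 0.73 [361. 209.  26.  18.] 282 [ 0.494 -0.264  0.016] [ 0.555 -0.234  0.021] [235.5 237.  238. ]
knob_grip [(array([285., 228.]), 0.74), (array([264., 252.]), 0.46)]
plate_face [(array([261., 255.]), 0.85)]
tray [(array([285., 252.]), 0.67)]
amber_bottle [(array([270., 299.]), 0.91), (array([201., 272.]), 0.79), (array([250., 265.]), 0.62)]
blue_cap_bottle [(array([201., 242.]), 0.73)]
green_cap_bottle [(array([294., 216.]), 0.78), (array([242., 232.]), 0.71), (array([267., 226.]), 0.68)]
```

View pics/t0.png

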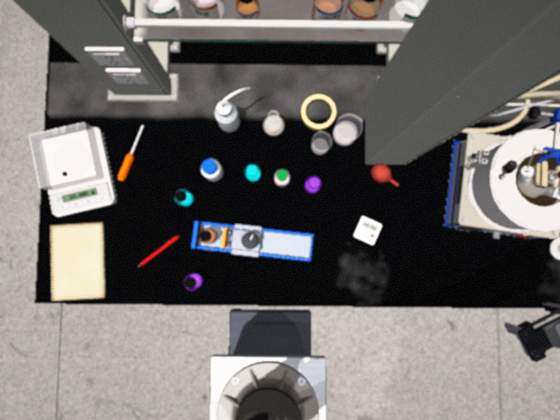

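View pics/s0.png

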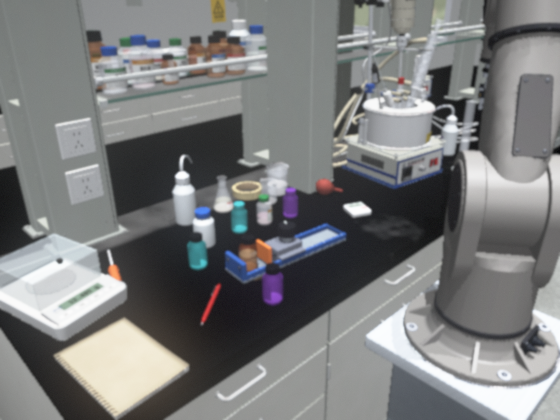

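The top view shows the tray at (253,240) with the end wall on the left, the amber bottle at (206,236) and the knob at (250,240). The blue-capped bottle is at (210,168) and the green-capped one at (282,177), between turquoise (252,173) and purple (313,184) look-alikes. The scene view agrees. Next I refine the geometry.

```bash
cat > geo.py <<'E'
from h import *
def tray(f):
    im=f['img'].astype(int); r,g,b=im[...,0],im[...,1],im[...,2]
    m=(b>r+60)&(b>g+40)
    w=np.zeros_like(m); w[215:270,185:320]=1; m&=w
    v,u=np.nonzero(m); p=np.array([ray(f,(a,c),.022)[:2] for a,c in zip(u,v)])
    return m,p
def circ(f,d):
    p=cloud(f,d['pixels']); zt=np.percentile(p[:,2],95); q=p[p[:,2]>zt-.012]
    (c,r)=cv2.minEnclosingCircle(q[:,:2].astype(np.float32)); return np.round(np.r_[q.mean(0),c,r,zt],4)
E
python3 - <<'E'
from geo import *
t=grab_frame('top');s=grab_frame('scene')
m,p=tray(t); print(len(p), cv2.minAreaRect(p.astype(np.float32)))
q=cloud(t,m); q=q[(q[:,2]>.012)&(q[:,2]<.03)]
print('depth',len(q),cv2.minAreaRect(q[:,:2].astype(np.float32)))
im=s['img'].astype(int); r,g,b=im[...,0],im[...,1],im[...,2]
ms=(b>r+45)&(b>g+30); w=np.zeros_like(ms); w[220:285,222:350]=1; qs=cloud(s,ms&w)
for nm,Q in(('top',cloud(t,m)),('sc',qs)):
    a=Q[(Q[:,2]>.040)]; print(nm,'wall',len(a),np.round(np.median(a,0),3) if len(a) else'')
for n,f in(('top',t),('scene',s)):
  for k in['clamp_knob','amber_bottle','blue_cap_bottle','green_cap_bottle']:
    for d in silhouettes(f,k)[:4]: 
        if d['confidence']>.3: print(n,k,np.round(d['bbox']),circ(f,d))
# caps by colour, top: pixel centroid ray at cap height
for k,(u,v),z in(('blue',(209,166),.1),('green',(282,176),.085)):
    y0,x0=v-14,u-14; c=im2=t['img'][y0:y0+28,x0:x0+28].astype(int)
    mm=(c[...,2]>c[...,0]+60) if k=='blue' else (c[...,1]>c[...,0]+50)&(c[...,1]>c[...,2]+40)
    vv,uu=np.nonzero(mm); print(k,mm.sum(),ray(t,(uu.mean()+x0,vv.mean()+y0),z))
# orange plate
im=t['img'].astype(int); mo=(im[...,0]>im[...,2]+90)&(im[...,0]>180); w=np.zeros_like(mo); w[215:260,195:250]=1; v,u=np.nonzero(mo&w)
print('plate',len(u),ray(t,(u.mean(),v.mean()),.06)); 
cv2.imwrite('pics/b.png',np.hstack([cv2.resize(t['img'][150:270,180:330,::-1],(450,360),interpolation=0),cv2.resize(s['img'][190:310,190:350,::-1],(350,262),interpolation=2)[:262]] if 0 else [cv2.resize(t['img'][150:270,180:330,::-1],(750,600),interpolation=2)]))
E
```

```text
1000 ((0.47266626358032227, 0.04888012260198593), (0.340913325548172, 0.08269606530666351), 84.24832153320312)
depth 528 ((0.47329181432724, 0.04218730330467224), (0.318794846534729, 0.07595256716012955), 84.1966781616211)
top wall 153 [0.489 0.204 0.051]
sc wall 170 [0.48 0.21 0.05]
top clamp_knob [248. 240.  19.  18.] [0.4743 0.0536 0.0884 0.474  0.0537 0.0225 0.0921]
top amber_bottle [206. 237.  19.  14.] [0.4857 0.1697 0.0955 0.4853 0.1704 0.0153 0.0985]
top amber_bottle [187. 197.  17.  16.] [0.5913 0.2395 0.0873 0.5918 0.2408 0.015  0.0906]
top amber_bottle [194. 280.  20.  16.] [0.3628 0.2077 0.0878 0.3624 0.2087 0.015  0.0907]
top blue_cap_bottle [211. 168.  23.  24.] [0.669  0.1636 0.0998 0.6698 0.1638 0.0199 0.1021]
top green_cap_bottle [283. 178.  18.  14.] [ 0.6501 -0.0299  0.085   0.6505 -0.0304  0.0151  0.0881]
top green_cap_bottle [311. 184.  17.  19.] [ 0.6308 -0.1167  0.085   0.6315 -0.1166  0.015   0.0879]
top green_cap_bottle [254. 173.  16.  17.] [0.6617 0.0501 0.085  0.662  0.0501 0.0149 0.0883]
scene clamp_knob [288. 231.  20.  18.] [0.4653 0.0603 0.0863 0.4695 0.0577 0.0242 0.0896]
scene amber_bottle [249. 252.  15.  37.] [0.4762 0.1751 0.0927 0.4809 0.1737 0.0164 0.096 ]
scene amber_bottle [273. 283.  21.  38.] [0.3539 0.2135 0.0848 0.3571 0.2126 0.0162 0.0878]
scene amber_bottle [200. 251.  25.  39.] [0.5825 0.2451 0.0847 0.586  0.2414 0.0182 0.0879]
scene green_cap_bottle [264. 211.  13.  32.] [ 0.6417 -0.0239  0.0808  0.6468 -0.027   0.0168  0.0841]
scene green_cap_bottle [292. 203.  15.  30.] [ 0.6219 -0.1101  0.0818  0.6258 -0.1128  0.0151  0.0853]
scene green_cap_bottle [240. 216.  18.  32.] [0.6532 0.0549 0.0814 0.6558 0.0537 0.015  0.0844]
blue 202 [0.66947665 0.16358648 0.1       ]
green 95 [ 0.65084997 -0.03156196  0.085     ]
plate 103 [0.48189263 0.13508199 0.06      ]
```

View pics/b.png

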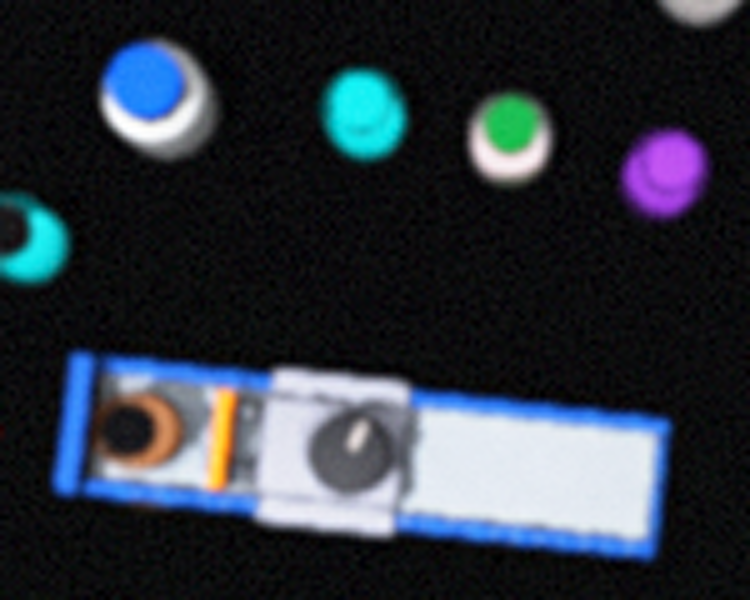

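The crop confirms a tray tilt of about 5.8° and the knob near (0.474, 0.054). The current yaw suits slackening, so I move to above the knob.

step_arm:
  rows:
    - [[0.747,-0.853,0,0],[0.747,-0.853,0,0],[0.747,-0.853,0,0],[0.747,-0.853,0,0],[0.747,-0.853,0,0]]
  gripper: 70

```text
time: 2.5
eef_pos: [0.3457, -0.4367, 0.4052]
eef_rot: [3.141, -0.001, 0.467]
wrist_force: [0.4, 0.7, 0.5]
finger_gap: 0.746
gripper_force: 0.0
```

step_arm:
  rows:
    - [[0.747,-0.853,0,0],[0.747,-0.853,0,0],[0.747,-0.853,0,0],[0.747,-0.853,0,0],[0.747,-0.853,0,0]]

```text
time: 3.0
eef_pos: [0.3885, -0.2731, 0.405]
eef_rot: [3.141, -0.001, 0.466]
wrist_force: [0.5, -0.4, -0.7]
finger_gap: 0.743
gripper_force: 0.0
```

step_arm:
  rows:
    - [[0.747,-0.853,0,0],[0.747,-0.853,0,0],[0.747,-0.853,0,0],[0.747,-0.853,0,0],[0.747,-0.853,0,0]]

```text
time: 3.5
eef_pos: [0.4317, -0.1091, 0.4049]
eef_rot: [-3.142, -0.001, 0.466]
wrist_force: [-0.1, -0.6, -0.5]
finger_gap: 0.749
gripper_force: 0.0
```

```bash
cat >> h.py <<'E'
PSI=-0.101; O=np.array([0.473,0.047])
def to(x,y,z,yaw=None,s=None):
    s=s or readout.read_state(); p=s['eef_pos']; w=s['eef_rot'][2]
    d=np.array([x,y])-p[:2]
    tx=d@[np.cos(w),np.sin(w)]; ty=d@[np.sin(w),-np.cos(w)]
    a=0 if yaw is None else -(yaw-w)
    print('t',round(s['time'],2),'p',np.round(p,4),'rot',np.round(s['eef_rot'],3),'F',np.round(s['wrist_force'],1),'M',np.round(s['moment'],2),'gap',round(s['finger_gap']*94,1),'gf',round(s['gripper_force'],1),'j7',round(s['joint_pos'][6],2))
    print('rows',np.round([tx/.15,ty/.15,(p[2]-z)/.15,a/np.pi],4))
E
python3 -c "
from h import *
to(.474,.054,.256)"
```

```text
t 3.5 p [ 0.4317 -0.1091  0.4049] rot [-3.142e+00 -1.000e-03  4.660e-01] F [-0.1 -0.6 -0.5] M [-0.   -0.05  0.01] gap 70.4 gf 0.0 j7 -1.02
rows [ 0.74   -0.8454  0.9929  0.    ]
```

step_arm:
  rows:
    - [[0.74,-0.845,0.1,0],[0.74,-0.845,0.1,0],[0.74,-0.845,0.1,0],[0.74,-0.845,0.1,0],[0.74,-0.845,0.1,0]]

```text
time: 4.0
eef_pos: [0.4746, 0.0533, 0.3894]
eef_rot: [-3.141, -0.0, 0.465]
wrist_force: [0.2, -0.6, -0.3]
finger_gap: 0.749
gripper_force: 0.0
```

step_arm:
  rows:
    - [[0,0,0.4,0],[0,0,0.65,0],[0,0,0.85,0],[0,0,0.893,0],[0,0,0.893,0]]

```text
time: 4.5
eef_pos: [0.4738, 0.051, 0.2555]
eef_rot: [-3.141, 0.002, 0.461]
wrist_force: [1.3, -0.1, -0.5]
finger_gap: 0.742
gripper_force: 0.0
```

```bash
python3 - <<'E'
from h import *
to(.474,.054,.256)
t=grab_frame('top');s=grab_frame('scene')
a=t['img'][200:280,190:320,::-1];b=s['img'][200:280,210:340,::-1]
cv2.imwrite('pics/c.png',np.vstack([cv2.resize(a,(487,300),interpolation=2),cv2.resize(b,(487,300),interpolation=2)]))
E
```

```text
t 4.5 p [0.4738 0.051  0.2555] rot [-3.141e+00  2.000e-03  4.610e-01] F [ 1.3 -0.1 -0.5] M [ 0.03 -0.05 -0.02] gap 69.8 gf 0.0 j7 -1.54
rows [ 0.01   -0.0176 -0.0035  0.    ]
```

View pics/c.png

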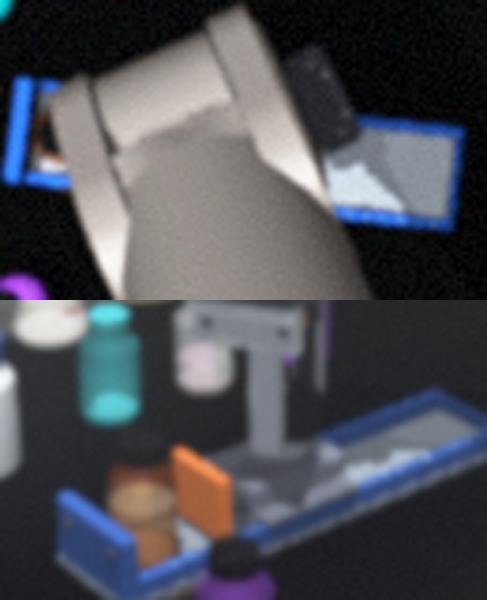

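The fingers straddle the knob, with the plate and amber bottle clear. I close on the knob.

step_arm:
  rows:
    - [[0.01,-0.018,0,0],[0.01,-0.018,0,0],[0.01,-0.018,0,0],[0.01,-0.018,0,0],[0.01,-0.018,0,0]]
  gripper: 30
  grip_force: 30

```text
time: 5.1
eef_pos: [0.4744, 0.0549, 0.2565]
eef_rot: [3.14, -0.001, 0.462]
wrist_force: [3.7, -6.6, 5.3]
finger_gap: 0.462
gripper_force: 30.0
```

```bash
python3 -c "
from h import *
to(.474,.054,.256)"
```

```text
t 5.1 p [0.4744 0.0549 0.2565] rot [ 3.14e+00 -1.00e-03  4.62e-01] F [ 3.7 -6.6  5.3] M [-1.55 -0.71  0.12] gap 43.5 gf 30.0 j7 -1.55
rows [-0.0047  0.0041  0.0032  0.    ]
```

step_arm:
  rows:
    - [[0,0.007,0,-0.046],[0,0.007,0,-0.092],[0,0.007,0,-0.138],[0,0.007,0,-0.184],[0,0.007,0,-0.23]]

```text
time: 5.6
eef_pos: [0.4736, 0.0555, 0.2563]
eef_rot: [-3.141, -0.0, 1.192]
wrist_force: [-10.9, 6.1, 17.7]
finger_gap: 0.464
gripper_force: 30.0
```

```bash
python3 -c "
from h import *
to(.474,.054,.256)"
```

```text
t 5.6 p [0.4736 0.0555 0.2563] rot [-3.141 -0.     1.192] F [-10.9   6.1  17.7] M [ 1.46  2.77 -0.23] gap 43.6 gf 30.0 j7 -0.9
rows [-0.0085  0.0061  0.0023  0.    ]
```

step_arm:
  rows:
    - [[0,-0.007,-0.006,-0.046],[0,-0.007,-0.006,-0.092],[0,-0.007,-0.006,-0.138],[0,-0.007,-0.006,-0.184],[0,-0.007,-0.006,-0.23]]

```text
time: 6.1
eef_pos: [0.472, 0.0551, 0.2564]
eef_rot: [-3.139, -0.0, 1.914]
wrist_force: [-10.7, 0.8, 6.0]
finger_gap: 0.462
gripper_force: 30.0
```

```bash
python3 -c "
from h import *
to(.474,.054,.256)"
```

```text
t 6.1 p [0.472  0.0551 0.2564] rot [-3.139 -0.     1.914] F [-10.7   0.8   6. ] M [ 0.2   2.63 -0.19] gap 43.4 gf 30.0 j7 -0.26
rows [-0.0116  0.01    0.0027  0.    ]
```

step_arm:
  rows:
    - [[0,-0.004,0,-0.04],[0,-0.004,0,-0.08],[0,-0.004,0,-0.12]]

```text
time: 6.4
eef_pos: [0.4713, 0.0548, 0.2564]
eef_rot: [-3.138, -0.001, 2.29]
wrist_force: [-13.8, 0.3, 8.0]
finger_gap: 0.463
gripper_force: 30.0
```

```bash
python3 -c "
from h import *
to(.474,.054,.256)"
```

```text
t 6.4 p [0.4713 0.0548 0.2564] rot [-3.138e+00 -1.000e-03  2.290e+00] F [-13.8   0.3   8. ] M [-0.12  2.89 -0.18] gap 43.5 gf 30.0 j7 0.07
rows [-0.0158  0.0103  0.0028  0.    ]
```

The knob has turned 1.83 rad and should be slack. I slide the stop back about 125 mm with it.

step_arm:
  rows:
    - [[-0.11,-0.13,0,0],[-0.22,-0.255,0,0],[-0.33,-0.375,0,0],[-0.44,-0.5,0,0],[-0.56,-0.619,0,0]]

```text
time: 6.9
eef_pos: [0.4574, -0.0701, 0.2566]
eef_rot: [3.14, 0.0, 2.286]
wrist_force: [3.9, 4.1, -9.5]
finger_gap: 0.465
gripper_force: 30.0
```

```bash
python3 -c "
from h import *
to(.458,-.07,.256)"
```

```text
t 6.9 p [ 0.4574 -0.0701  0.2566] rot [3.14  0.    2.286] F [ 3.9  4.1 -9.5] M [ 0.72 -0.9   0.26] gap 43.7 gf 30.0 j7 0.35
rows [-0.0022  0.0033  0.0038  0.    ]
```

step_arm:
  rows:
    - [[0,0,0,0],[0,0,0,0],[0,0,-0.2,0],[0,0,-0.5,0],[0,0,-0.7,0]]
  gripper: 72

```text
time: 7.4
eef_pos: [0.4577, -0.0678, 0.364]
eef_rot: [3.14, 0.001, 2.287]
wrist_force: [1.3, 0.4, 0.2]
finger_gap: 0.762
gripper_force: 0.0
```

step_arm:
  rows:
    - [[0,0,0,0.046],[0,0,0,0.092],[0,0,0,0.138],[0,0,0,0.184],[0,0,0,0.23]]

```text
time: 7.9
eef_pos: [0.4575, -0.0682, 0.3619]
eef_rot: [3.141, 0.0, 1.558]
wrist_force: [0.8, -0.4, -0.2]
finger_gap: 0.764
gripper_force: 0.0
```

```bash
python3 -c "
from geo import *
to(.6695,.1637,.36,1.47)
t=grab_frame('top')
for k in['clamp_knob','amber_bottle','blue_cap_bottle','green_cap_bottle']:
    for d in silhouettes(t,k)[:4]:
        if d['confidence']>.3: print(k,np.round(d['bbox']),circ(t,d))
"
```

```text
t 7.9 p [ 0.4575 -0.0682  0.3619] rot [3.141 0.    1.558] F [ 0.8 -0.4 -0.2] M [ 0.   -0.06 -0.  ] gap 71.8 gf 0.0 j7 -0.16
rows [1.5639 1.3938 0.0124 0.028 ]
amber_bottle [207. 236.  19.  19.] [0.4856 0.1698 0.096  0.4856 0.1701 0.015  0.0988]
amber_bottle [185. 197.  15.  18.] [0.5913 0.2399 0.0879 0.5919 0.2407 0.0152 0.0908]
amber_bottle [194. 283.  22.  16.] [0.3626 0.208  0.0878 0.3624 0.2088 0.0154 0.0906]
blue_cap_bottle [211. 169.  24.  24.] [0.669  0.1637 0.0998 0.6693 0.1643 0.02   0.1023]
green_cap_bottle [282. 177.  18.  21.] [ 0.6504 -0.0298  0.0851  0.6504 -0.0304  0.0153  0.0883]
green_cap_bottle [252. 173.  16.  16.] [0.6617 0.0503 0.0849 0.6622 0.0502 0.0148 0.088 ]
green_cap_bottle [311. 184.  18.  15.] [ 0.6309 -0.1163  0.0846  0.6315 -0.1167  0.0152  0.0878]
```

step_arm:
  rows:
    - [[0.2,0.18,0,0.028],[0.4,0.35,0,0.028],[0.6,0.52,0,0.028],[0.782,0.69,0,0.028],[0.782,0.69,0,0.028]]

```text
time: 8.65
eef_pos: [0.5639, 0.051, 0.3616]
eef_rot: [3.141, -0.003, 1.482]
wrist_force: [0.0, -0.6, -0.4]
finger_gap: 0.765
gripper_force: 0.0
```

```bash
python3 -c "
from h import *
to(.668,.164,.223,1.47)"
```

```text
t 8.65 p [0.5639 0.051  0.3616] rot [ 3.141e+00 -3.000e-03  1.482e+00] F [ 0.  -0.6 -0.4] M [-0.07 -0.13  0.01] gap 71.9 gf 0.0 j7 -0.57
rows [0.8118 0.6247 0.9242 0.0038]
```

step_arm:
  rows:
    - [[0.27,0.21,0,0],[0.54,0.42,0,0],[0.812,0.625,0,0],[0.812,0.625,0,0],[0.812,0.625,0,0]]

```text
time: 9.15
eef_pos: [0.667, 0.1603, 0.3608]
eef_rot: [-3.14, -0.001, 1.478]
wrist_force: [-0.6, -1.2, 0.0]
finger_gap: 0.766
gripper_force: 0.0
```

step_arm:
  rows:
    - [[0,0,0.25,0],[0,0,0.5,0],[0,0,0.75,0],[0,0,0.924,0],[0,0,0.924,0]]

```text
time: 9.65
eef_pos: [0.6654, 0.1568, 0.2198]
eef_rot: [-3.137, 0.002, 1.474]
wrist_force: [-0.5, 0.1, -0.3]
finger_gap: 0.764
gripper_force: 0.0
```

```bash
python3 -c "
from h import *
to(.668,.164,.223,1.47)"
```

```text
t 9.65 p [0.6654 0.1568 0.2198] rot [-3.137e+00  2.000e-03  1.474e+00] F [-0.5  0.1 -0.3] M [-0.06 -0.07  0.  ] gap 71.8 gf 0.0 j7 -0.82
rows [ 0.0493  0.013  -0.0212  0.0014]
```

step_arm:
  rows:
    - [[0,0,0,0],[0,0,0,0]]

```text
time: 9.85
eef_pos: [0.6674, 0.1588, 0.2252]
eef_rot: [3.139, -0.001, 1.474]
wrist_force: [-0.2, 0.4, 0.6]
finger_gap: 0.771
gripper_force: 0.0
```

```bash
python3 -c "
from h import *
to(.668,.164,.223,1.47)"
```

```text
t 9.85 p [0.6674 0.1588 0.2252] rot [ 3.139e+00 -1.000e-03  1.474e+00] F [-0.2  0.4  0.6] M [-0.05 -0.03 -0.  ] gap 72.5 gf 0.0 j7 -0.82
rows [0.0347 0.0007 0.0147 0.0013]
```

step_arm:
  rows:
    - [[0.034,0,0.012,0],[0.034,0,0.012,0],[0.034,0,0.012,0]]

```text
time: 10.15
eef_pos: [0.6675, 0.1647, 0.2218]
eef_rot: [3.141, -0.0, 1.475]
wrist_force: [0.3, 0.3, -0.5]
finger_gap: 0.766
gripper_force: 0.0
```

step_arm:
  rows:
    - [[0,0,0,0],[0,0,0,0],[0,0,0,0],[0,0,0,0],[0,0,0,0]]
  gripper: 40
  grip_force: 18

```text
time: 10.65
eef_pos: [0.6675, 0.1642, 0.2213]
eef_rot: [-3.142, -0.0, 1.474]
wrist_force: [0.5, 0.9, -0.3]
finger_gap: 0.561
gripper_force: 18.0
```

```bash
python3 -c "
from h import *
to(.668,.164,.34,1.47)"
```

```text
t 10.65 p [0.6675 0.1642 0.2213] rot [-3.142 -0.     1.474] F [ 0.5  0.9 -0.3] M [-0.08 -0.12  0.01] gap 52.7 gf 18.0 j7 -0.83
rows [-0.0013  0.0035 -0.7916  0.0014]
```

step_arm:
  rows:
    - [[0,0,-0.1,0],[0,0,-0.3,0],[0,0,-0.5,0],[0,0,-0.7,0],[0,0,-0.76,0]]

```text
time: 11.15
eef_pos: [0.6679, 0.1648, 0.3395]
eef_rot: [3.138, -0.002, 1.474]
wrist_force: [-0.7, 0.9, -1.7]
finger_gap: 0.564
gripper_force: 18.0
```

step_arm:
  rows:
    - [[-0.03,-0.09,0,0],[-0.08,-0.22,0,0],[-0.13,-0.36,0,0],[-0.18,-0.5,0,0],[-0.225,-0.618,0,0]]

```text
time: 11.65
eef_pos: [0.5706, 0.1393, 0.335]
eef_rot: [-3.141, 0.0, 1.475]
wrist_force: [-0.5, 0.0, -0.1]
finger_gap: 0.558
gripper_force: 18.0
```

step_arm:
  rows:
    - [[-0.05,-0.14,0,0],[-0.1,-0.28,0,0],[-0.15,-0.42,0,0],[-0.2,-0.54,0,0],[-0.225,-0.618,0,0]]

```text
time: 12.15
eef_pos: [0.4751, 0.1145, 0.3351]
eef_rot: [-3.141, 0.001, 1.474]
wrist_force: [1.4, -0.1, -0.8]
finger_gap: 0.563
gripper_force: 18.0
```

step_arm:
  rows:
    - [[0,0,0,0],[0,0,0,0],[0,0,0,0]]

```text
time: 12.45
eef_pos: [0.4771, 0.1152, 0.3354]
eef_rot: [3.141, -0.001, 1.474]
wrist_force: [-1.1, 0.4, -2.2]
finger_gap: 0.56
gripper_force: 18.0
```

```bash
python3 -c "
from geo import *
to(.4764,.1147,.26,1.47)
t=grab_frame('top'); s=grab_frame('scene')
m,p=tray(t); q=cloud(t,m); q=q[q[:,2]>.04]; print(np.round(np.median(q,0),4),np.round(np.percentile(q,[3,97],axis=0),4))
b=s['img'][170:290,180:340,::-1]
cv2.imwrite('pics/d.png',cv2.resize(b,(640,480),interpolation=2))
"
```

```text
t 12.45 p [0.4771 0.1152 0.3354] rot [ 3.141e+00 -1.000e-03  1.474e+00] F [-1.1  0.4 -2.2] M [-0.01 -0.05  0.08] gap 52.6 gf 18.0 j7 -0.72
rows [-0.0038 -0.0045  0.5024  0.0014]
  return _methods._mean(a, axis=axis, dtype=dtype,
  ret = um.true_divide(
Traceback (most recent call last):
IndexError: index -1 is out of bounds for axis 0 with size 0
```

step_arm:
  rows:
    - [[-0.004,-0.004,0.15,0],[-0.004,-0.004,0.3,0],[-0.004,-0.004,0.45,0],[-0.004,-0.004,0.55,0],[-0.004,-0.004,0.57,0]]

```text
time: 13.05
eef_pos: [0.4755, 0.1145, 0.2483]
eef_rot: [-3.139, 0.0, 1.475]
wrist_force: [0.2, 0.1, -1.9]
finger_gap: 0.56
gripper_force: 18.0
```

step_arm:
  rows:
    - [[0,0,0,0],[0,0,0,0]]

```text
time: 13.25
eef_pos: [0.4761, 0.1147, 0.2505]
eef_rot: [3.141, -0.0, 1.474]
wrist_force: [-0.1, 0.2, -1.0]
finger_gap: 0.558
gripper_force: 18.0
```

```bash
python3 -c "
from geo import *
to(.4764,.1147,.230,1.47)
s=grab_frame('scene')
b=s['img'][190:280,200:320,::-1]
cv2.imwrite('pics/d.png',cv2.resize(b,(720,540),interpolation=2))
"
```

```text
t 13.25 p [0.4761 0.1147 0.2505] rot [ 3.141 -0.     1.474] F [-0.1  0.2 -1. ] M [-0.06 -0.11  0.04] gap 52.5 gf 18.0 j7 -0.86
rows [0.0005 0.0017 0.1368 0.0014]
```

View pics/d.png

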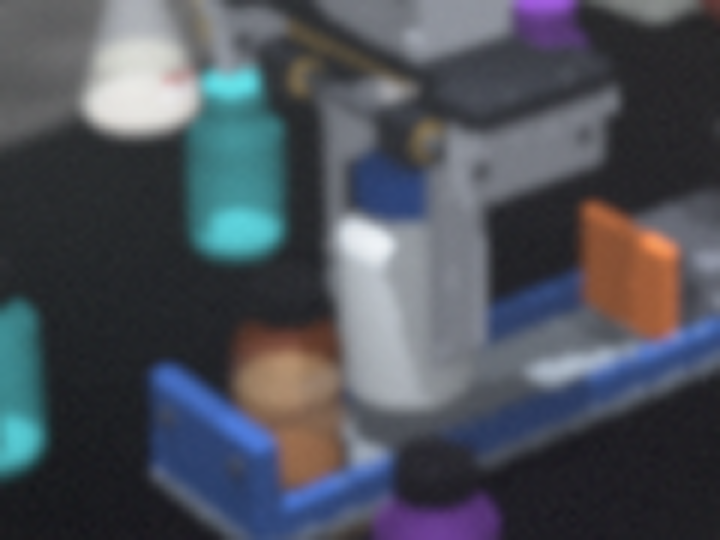

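The blue-capped bottle (crop 400,290) hangs upright over the channel next to the amber one (285,390), with the stop well back (630,270). I lower it gently.

step_arm:
  rows:
    - [[0,0,0.04,0],[0,0,0.08,0],[0,0,0.11,0],[0,0,0.125,0],[0,0,0.135,0]]

```text
time: 13.8
eef_pos: [0.4757, 0.1145, 0.2292]
eef_rot: [-3.141, -0.0, 1.474]
wrist_force: [0.1, -1.0, -0.7]
finger_gap: 0.562
gripper_force: 18.0
```

step_arm:
  rows:
    - [[0,0,0.005,0],[0,0,0.005,0]]

```text
time: 14.0
eef_pos: [0.4757, 0.1146, 0.2291]
eef_rot: [3.142, 0.0, 1.474]
wrist_force: [-4.4, -0.4, 10.6]
finger_gap: 0.558
gripper_force: 18.0
```

```bash
python3 -c "
from geo import *
to(.4764,.1147,.230,1.47)"
```

```text
t 14.0 p [0.4757 0.1146 0.2291] rot [3.142 0.    1.474] F [-4.4 -0.4 10.6] M [-0.3   1.11  0.02] gap 52.4 gf 18.0 j7 -0.89
rows [ 0.0012  0.0047 -0.0058  0.0014]
```

step_arm:
  rows:
    - [[0,0,-0.004,0],[0,0,-0.004,0],[0,0,-0.004,0],[0,0,-0.03,0],[0,0,-0.1,0]]
  gripper: 66

```text
time: 14.5
eef_pos: [0.4755, 0.1144, 0.2437]
eef_rot: [-3.14, 0.0, 1.475]
wrist_force: [-0.6, 0.7, 0.6]
finger_gap: 0.701
gripper_force: 0.0
```

step_arm:
  rows:
    - [[0,0,-0.15,0],[0,0,-0.4,0],[0,0,-0.6,0],[0,0,-0.7,0]]

```text
time: 14.9
eef_pos: [0.476, 0.1148, 0.3518]
eef_rot: [3.138, -0.001, 1.474]
wrist_force: [0.8, 0.1, 0.4]
finger_gap: 0.702
gripper_force: 0.0
```

step_arm:
  rows:
    - [[-0.1,0.15,0,0],[-0.2,0.3,0,0],[-0.3,0.45,0,0],[-0.426,0.62,0,0]]

```text
time: 15.3
eef_pos: [0.5626, 0.0414, 0.3489]
eef_rot: [-3.141, 0.0, 1.475]
wrist_force: [0.0, -0.4, 0.2]
finger_gap: 0.707
gripper_force: 0.0
```

step_arm:
  rows:
    - [[-0.15,0.2,0,0],[-0.25,0.36,0,0],[-0.35,0.5,0,0],[-0.426,0.62,0,0],[-0.426,0.62,0,0]]

```text
time: 15.8
eef_pos: [0.6499, -0.0331, 0.3481]
eef_rot: [-3.141, -0.0, 1.471]
wrist_force: [0.2, 0.8, -0.6]
finger_gap: 0.705
gripper_force: 0.0
```

```bash
python3 -c "
from geo import *
to(.6485,-.0303,.218,1.47)"
```

```text
t 15.8 p [ 0.6499 -0.0331  0.3481] rot [-3.141 -0.     1.471] F [ 0.2  0.8 -0.6] M [-0.09 -0.02  0.04] gap 66.2 gf 0.0 j7 -0.45
rows [ 1.770e-02 -1.120e-02  8.675e-01  4.000e-04]
```

step_arm:
  rows:
    - [[0.018,-0.011,0.25,0],[0.018,-0.011,0.5,0],[0.018,-0.011,0.7,0],[0.018,-0.011,0.82,0],[0.018,-0.011,0.854,0]]

```text
time: 16.3
eef_pos: [0.6465, -0.0276, 0.219]
eef_rot: [-3.139, -0.0, 1.475]
wrist_force: [-0.3, -0.2, 0.2]
finger_gap: 0.704
gripper_force: 0.0
```

step_arm:
  rows:
    - [[0,0,0,0],[0,0,0,0]]

```text
time: 16.5
eef_pos: [0.6477, -0.0276, 0.2221]
eef_rot: [3.14, -0.0, 1.474]
wrist_force: [-0.2, -0.4, 0.3]
finger_gap: 0.704
gripper_force: 0.0
```

```bash
python3 -c "
from geo import *
to(.6485,-.0303,.22,1.47)"
```

```text
t 16.5 p [ 0.6477 -0.0276  0.2221] rot [ 3.14  -0.     1.474] F [-0.2 -0.4  0.3] M [-0.01 -0.08  0.02] gap 66.2 gf 0.0 j7 -0.55
rows [-0.0172  0.0071  0.0141  0.0014]
```

step_arm:
  rows:
    - [[-0.017,0.006,0.012,0],[-0.017,0.006,0.012,0],[-0.017,0.006,0.012,0]]

```text
time: 16.8
eef_pos: [0.648, -0.0307, 0.2194]
eef_rot: [3.141, 0.0, 1.474]
wrist_force: [-0.3, -0.4, 0.4]
finger_gap: 0.704
gripper_force: 0.0
```

step_arm:
  rows:
    - [[0,0,0,0],[0,0,0,0],[0,0,0,0],[0,0,0,0],[0,0,0,0]]
  gripper: 30
  grip_force: 18

```text
time: 17.3
eef_pos: [0.6479, -0.0304, 0.2189]
eef_rot: [-3.142, -0.0, 1.474]
wrist_force: [0.4, 0.2, 1.2]
finger_gap: 0.46
gripper_force: 18.0
```

```bash
python3 -c "
from geo import *
to(.4707,.058,.335,1.47)"
```

```text
t 17.3 p [ 0.6479 -0.0304  0.2189] rot [-3.142 -0.     1.474] F [0.4 0.2 1.2] M [-0.05 -0.01  0.  ] gap 43.2 gf 18.0 j7 -0.55
rows [ 0.4732 -1.2323 -0.7743  0.0014]
```

step_arm:
  rows:
    - [[0,0,-0.1,0],[0,0,-0.3,0],[0,0,-0.5,0],[0,0,-0.7,0],[0,0,-0.774,0]]

```text
time: 17.8
eef_pos: [0.6484, -0.0301, 0.3389]
eef_rot: [3.138, -0.0, 1.474]
wrist_force: [-0.1, 0.6, -1.2]
finger_gap: 0.461
gripper_force: 18.0
```

step_arm:
  rows:
    - [[0.03,-0.09,0,0],[0.09,-0.22,0,0],[0.14,-0.36,0,0],[0.19,-0.5,0,0],[0.237,-0.616,0,0]]

```text
time: 18.3
eef_pos: [0.5581, 0.0142, 0.3349]
eef_rot: [-3.141, 0.0, 1.475]
wrist_force: [0.4, -0.3, -1.0]
finger_gap: 0.459
gripper_force: 18.0
```

step_arm:
  rows:
    - [[0.05,-0.14,0,0],[0.1,-0.28,0,0],[0.15,-0.42,0,0],[0.2,-0.54,0,0],[0.237,-0.616,0,0]]

```text
time: 18.8
eef_pos: [0.4695, 0.0586, 0.335]
eef_rot: [-3.141, 0.001, 1.475]
wrist_force: [0.1, 0.1, -0.9]
finger_gap: 0.46
gripper_force: 18.0
```

step_arm:
  rows:
    - [[0,0,0.15,0],[0,0,0.3,0],[0,0,0.45,0],[0,0,0.54,0],[0,0,0.56,0]]

```text
time: 19.3
eef_pos: [0.4705, 0.0581, 0.2498]
eef_rot: [-3.14, -0.0, 1.475]
wrist_force: [0.8, 0.2, -0.3]
finger_gap: 0.462
gripper_force: 18.0
```

step_arm:
  rows:
    - [[0,0,0,0],[0,0,0,0]]

```text
time: 19.5
eef_pos: [0.4711, 0.0583, 0.2517]
eef_rot: [3.141, -0.0, 1.474]
wrist_force: [-0.3, 0.4, -0.9]
finger_gap: 0.462
gripper_force: 18.0
```

```bash
python3 -c "
from geo import *
to(.4707,.058,.2272,1.47)
s=grab_frame('scene')
b=s['img'][190:280,200:320,::-1]
cv2.imwrite('pics/e.png',cv2.resize(b,(720,540),interpolation=2))
"
```

```text
t 19.5 p [0.4711 0.0583 0.2517] rot [ 3.141 -0.     1.474] F [-0.3  0.4 -0.9] M [-0.06 -0.11  0.01] gap 43.4 gf 18.0 j7 -0.74
rows [-0.002  -0.0026  0.1634  0.0014]
```

View pics/e.png

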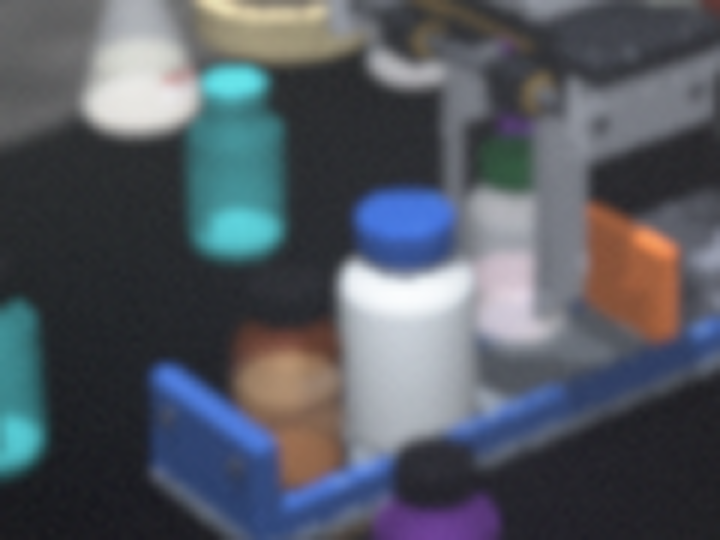

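The blue-capped bottle stands in the tray beside the amber one (crop 405,330), and the green-capped bottle (510,250) hangs between it and the plate. I lower it and release.

step_arm:
  rows:
    - [[0,-0.002,0.05,0],[0,-0.002,0.1,0],[0,-0.002,0.135,0],[0,-0.002,0.155,0],[0,-0.002,0.164,0]]

```text
time: 20.05
eef_pos: [0.4705, 0.0583, 0.2264]
eef_rot: [-3.141, 0.0, 1.474]
wrist_force: [-8.2, -1.3, 27.4]
finger_gap: 0.46
gripper_force: 18.0
```

step_arm:
  rows:
    - [[0,0,0,0],[0,0,0,0]]

```text
time: 20.25
eef_pos: [0.4704, 0.0583, 0.2264]
eef_rot: [-3.141, 0.0, 1.475]
wrist_force: [-2.6, -0.6, 7.1]
finger_gap: 0.464
gripper_force: 18.0
```

```bash
python3 -c "
from geo import *
to(.4707,.058,.2272,1.47)"
```

```text
t 20.25 p [0.4704 0.0583 0.2264] rot [-3.141  0.     1.475] F [-2.6 -0.6  7.1] M [-0.04  0.79  0.02] gap 43.6 gf 18.0 j7 -0.78
rows [-0.0017  0.0023 -0.0052  0.0015]
```

step_arm:
  rows:
    - [[0,0,-0.003,0],[0,0,-0.003,0],[0,0,-0.003,0],[0,0,-0.03,0],[0,0,-0.1,0]]
  gripper: 66

```text
time: 20.75
eef_pos: [0.4702, 0.0582, 0.2413]
eef_rot: [-3.14, -0.0, 1.475]
wrist_force: [0.4, -0.1, -0.5]
finger_gap: 0.705
gripper_force: 0.0
```

step_arm:
  rows:
    - [[0,0,-0.15,0],[0,0,-0.4,0],[0,0,-0.65,0],[0,0,-0.75,0]]

```text
time: 21.15
eef_pos: [0.4709, 0.0587, 0.3575]
eef_rot: [3.138, -0.0, 1.475]
wrist_force: [0.0, -0.1, 0.4]
finger_gap: 0.702
gripper_force: 0.0
```

step_arm:
  rows:
    - [[-0.2,0,0,-0.046],[-0.4,0,0,-0.092],[-0.6,0,0,-0.138],[-0.78,0,0,-0.184],[-0.858,0,0,-0.23]]

```text
time: 21.65
eef_pos: [0.4575, -0.0723, 0.3539]
eef_rot: [-3.141, 0.0, 2.2]
wrist_force: [-0.1, -0.5, -0.3]
finger_gap: 0.704
gripper_force: 0.0
```

step_arm:
  rows:
    - [[0,0,0,-0.031],[0,0,0,-0.031]]

```text
time: 21.85
eef_pos: [0.4579, -0.0705, 0.354]
eef_rot: [-3.142, -0.0, 2.295]
wrist_force: [-1.2, -0.7, 0.4]
finger_gap: 0.701
gripper_force: 0.0
```

```bash
python3 -c "
from geo import *
to(.4575,-.070,.257,2.29)
t=grab_frame('top')
for k in['amber_bottle','blue_cap_bottle','green_cap_bottle']:
    for d in silhouettes(t,k)[:4]:
        if d['confidence']>.3: print(k,np.round(d['bbox']),circ(t,d))
"
```

```text
t 21.85 p [ 0.4579 -0.0705  0.354 ] rot [-3.142 -0.     2.295] F [-1.2 -0.7  0.4] M [ 0.02 -0.12  0.01] gap 65.9 gf 0.0 j7 0.51
rows [4.000e-03 3.000e-04 6.464e-01 1.600e-03]
amber_bottle [207. 236.  20.  14.] [0.4858 0.1697 0.0961 0.4851 0.1699 0.0151 0.0986]
amber_bottle [184. 199.  16.  15.] [0.5903 0.2395 0.0872 0.5908 0.2407 0.0153 0.0904]
amber_bottle [367. 230.  24.  29.] [ 0.5078 -0.273   0.0166  0.5085 -0.2733  0.0403  0.0209]
amber_bottle [192. 282.  20.  21.] [0.3625 0.2079 0.0876 0.362  0.2084 0.0153 0.0901]
blue_cap_bottle [228. 239.  25.  21.] [0.4782 0.1145 0.1079 0.4781 0.1143 0.0198 0.1104]
green_cap_bottle [252. 172.  18.  14.] [0.6616 0.05   0.0847 0.6624 0.0501 0.0149 0.0878]
green_cap_bottle [248. 239.  22.  16.] [0.4735 0.0577 0.0928 0.4732 0.0578 0.015  0.0962]
green_cap_bottle [312. 184.  17.  18.] [ 0.6308 -0.1165  0.0847  0.6313 -0.1168  0.0152  0.0877]
green_cap_bottle [366. 227.  29.  24.] [ 0.5069 -0.2723  0.0166  0.506  -0.2725  0.0405  0.0209]
```

The row is placed (green at y≈0.058, blue at 0.114, amber at 0.170). I go down on the knob and grip it.

step_arm:
  rows:
    - [[0,0,0.2,0],[0,0,0.4,0],[0,0,0.55,0],[0,0,0.63,0],[0,0,0.646,0]]

```text
time: 22.55
eef_pos: [0.4579, -0.0696, 0.2561]
eef_rot: [-3.141, -0.002, 2.294]
wrist_force: [0.4, 0.5, -0.2]
finger_gap: 0.702
gripper_force: 0.0
```

step_arm:
  rows:
    - [[0,0,0,0],[0,0,0,0]]

```text
time: 22.75
eef_pos: [0.4585, -0.0699, 0.2579]
eef_rot: [3.141, 0.001, 2.294]
wrist_force: [0.9, 0.7, -0.1]
finger_gap: 0.706
gripper_force: 0.0
```

step_arm:
  rows:
    - [[0,0,0,0],[0,0,0,0],[0,0,0,0],[0,0,0,0],[0,0,0,0]]
  gripper: 30
  grip_force: 30

```text
time: 23.25
eef_pos: [0.4574, -0.0702, 0.2569]
eef_rot: [-3.14, -0.001, 2.294]
wrist_force: [-6.3, -1.1, 5.7]
finger_gap: 0.462
gripper_force: 30.0
```

```bash
python3 -c "
from geo import *
to(.4614,-.034,.257,2.29)"
```

```text
t 23.25 p [ 0.4574 -0.0702  0.2569] rot [-3.140e+00 -1.000e-03  2.294e+00] F [-6.3 -1.1  5.7] M [-0.19  1.27 -0.07] gap 43.4 gf 30.0 j7 0.33
rows [ 0.1633  0.1794 -0.0005  0.0012]
```

step_arm:
  rows:
    - [[0.02,0.02,0,0],[0.055,0.055,0,0],[0.09,0.095,0,0],[0.115,0.12,0,0],[0.129,0.135,0,0]]

```text
time: 23.75
eef_pos: [0.4602, -0.0415, 0.2569]
eef_rot: [-3.141, -0.0, 2.295]
wrist_force: [-5.8, -1.1, 5.7]
finger_gap: 0.464
gripper_force: 30.0
```

step_arm:
  rows:
    - [[0.018,0.02,0,0],[0.036,0.039,0,0],[0.054,0.059,0,0],[0.072,0.078,0,0],[0.09,0.098,0,0]]

```text
time: 24.25
eef_pos: [0.4622, -0.0222, 0.2569]
eef_rot: [-3.141, -0.0, 2.294]
wrist_force: [-6.4, -3.2, 6.0]
finger_gap: 0.461
gripper_force: 30.0
```

step_arm:
  rows:
    - [[0,0,0,0],[0,0,0,0],[0,0,0,0]]

```text
time: 24.55
eef_pos: [0.4622, -0.0218, 0.2569]
eef_rot: [-3.141, -0.001, 2.295]
wrist_force: [-6.3, 1.6, 3.9]
finger_gap: 0.462
gripper_force: 30.0
```

```bash
python3 -c "
from geo import *
to(.4636,-.0112,.257,2.29)"
```

```text
t 24.55 p [ 0.4622 -0.0218  0.2569] rot [-3.141e+00 -1.000e-03  2.295e+00] F [-6.3  1.6  3.9] M [ 0.38  1.32 -0.1 ] gap 43.4 gf 30.0 j7 0.22
rows [ 0.0467  0.0535 -0.0004  0.0015]
```

step_arm:
  rows:
    - [[0.005,0.005,0,0],[0.009,0.01,0,0],[0.009,0.01,0,0]]

```text
time: 24.85
eef_pos: [0.4624, -0.0201, 0.2569]
eef_rot: [-3.141, -0.0, 2.294]
wrist_force: [-6.5, -1.4, 6.6]
finger_gap: 0.463
gripper_force: 30.0
```

step_arm:
  rows:
    - [[0.005,0.005,0,0],[0.009,0.01,0,0],[0.009,0.01,0,0]]

```text
time: 25.15
eef_pos: [0.4626, -0.0181, 0.2569]
eef_rot: [-3.141, -0.0, 2.294]
wrist_force: [-5.9, -1.0, 5.7]
finger_gap: 0.466
gripper_force: 30.0
```

step_arm:
  rows:
    - [[0.005,0.005,0,0],[0.009,0.01,0,0],[0.009,0.01,0,0]]

```text
time: 25.45
eef_pos: [0.4628, -0.0162, 0.2569]
eef_rot: [-3.14, -0.0, 2.294]
wrist_force: [-6.6, -2.1, 6.7]
finger_gap: 0.466
gripper_force: 30.0
```

step_arm:
  rows:
    - [[0.005,0.005,0,0],[0.009,0.01,0,0],[0.009,0.01,0,0]]

```text
time: 25.75
eef_pos: [0.4631, -0.0142, 0.2569]
eef_rot: [-3.14, -0.0, 2.294]
wrist_force: [-6.8, -1.4, 7.3]
finger_gap: 0.467
gripper_force: 30.0
```

step_arm:
  rows:
    - [[0.005,0.005,0,0],[0.009,0.01,0,0],[0.009,0.01,0,0]]

```text
time: 26.05
eef_pos: [0.4633, -0.0122, 0.2569]
eef_rot: [-3.14, -0.0, 2.294]
wrist_force: [-6.5, -1.4, 7.3]
finger_gap: 0.464
gripper_force: 30.0
```

step_arm:
  rows:
    - [[0.005,0.005,0,0],[0.009,0.01,0,0],[0.009,0.01,0,0]]

```text
time: 26.35
eef_pos: [0.4635, -0.0102, 0.2569]
eef_rot: [-3.14, -0.0, 2.294]
wrist_force: [-8.0, -2.8, 7.6]
finger_gap: 0.461
gripper_force: 30.0
```

```bash
python3 -c "
from geo import *
to(.4636,-.0112,.257,2.29)
t=grab_frame('top')
for k in['amber_bottle','blue_cap_bottle','green_cap_bottle']:
    for d in silhouettes(t,k)[:4]:
        c=circ(t,d)
        if d['confidence']>.3 and .44<c[0]<.51 and c[1]>-.1: print(k,np.round(d['bbox']),c)
s=grab_frame('scene')
b=s['img'][190:280,200:320,::-1]
cv2.imwrite('pics/f.png',cv2.resize(b,(720,540),interpolation=2))
"
```

```text
t 26.35 p [ 0.4635 -0.0102  0.2569] rot [-3.14  -0.     2.294] F [-8.  -2.8  7.6] M [-0.63  1.61 -0.12] gap 43.3 gf 30.0 j7 0.19
rows [-0.0054 -0.0037 -0.0006  0.0013]
amber_bottle [204. 236.  17.  16.] [0.4857 0.1779 0.0958 0.4859 0.1788 0.0153 0.099 ]
blue_cap_bottle [220. 238.  18.  22.] [0.4787 0.1303 0.1078 0.479  0.1304 0.0196 0.111 ]
```

View pics/f.png

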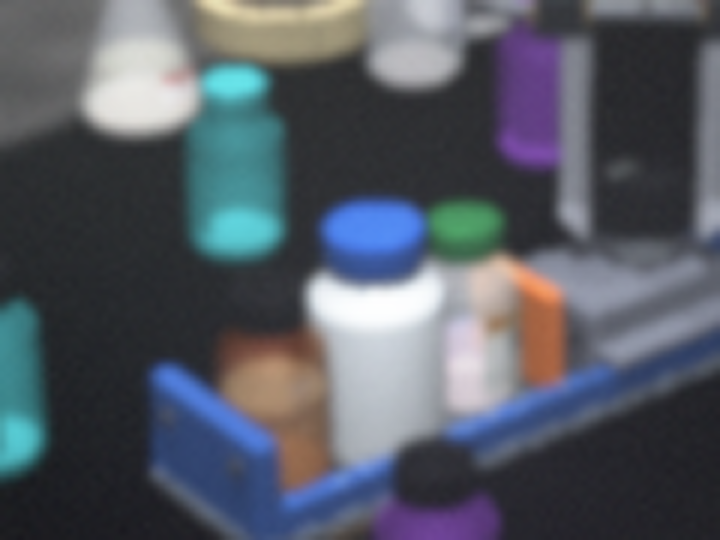

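The row (amber, blue, green, plate) is upright and closed up, with amber about at the end wall. I continue in 2 mm steps until the spring force shows.

step_arm:
  rows:
    - [[0.005,0.005,0,0],[0.009,0.01,0,0],[0.009,0.01,0,0]]

```text
time: 26.9
eef_pos: [0.4637, -0.0084, 0.2569]
eef_rot: [-3.14, -0.0, 2.294]
wrist_force: [-7.6, -4.2, 8.3]
finger_gap: 0.462
gripper_force: 30.0
```

step_arm:
  rows:
    - [[0.005,0.005,0,0],[0.009,0.01,0,0],[0.009,0.01,0,0]]

```text
time: 27.2
eef_pos: [0.4639, -0.0067, 0.2569]
eef_rot: [-3.139, 0.0, 2.294]
wrist_force: [-7.6, -6.2, 8.9]
finger_gap: 0.463
gripper_force: 30.0
```

```bash
python3 -c "
from geo import *
to(.4636,-.0112,.257,2.29)
t=grab_frame('top')
for k in['amber_bottle','blue_cap_bottle','green_cap_bottle']:
    for d in silhouettes(t,k)[:4]:
        c=circ(t,d)
        if d['confidence']>.3 and .44<c[0]<.51 and c[1]>-.1: print(k,np.round(d['bbox']),c)
"
```

```text
t 27.2 p [ 0.4639 -0.0067  0.2569] rot [-3.139  0.     2.294] F [-7.6 -6.2  8.9] M [-1.44  1.72 -0.08] gap 43.5 gf 30.0 j7 0.18
rows [-0.0214 -0.0215 -0.0007  0.0012]
blue_cap_bottle [221. 238.  21.  23.] [0.4788 0.1303 0.108  0.4792 0.1306 0.0198 0.1112]
```

step_arm:
  rows:
    - [[0.005,0.005,0,0],[0.009,0.01,0,0],[0.009,0.01,0,0],[0.009,0.01,0,0]]

```text
time: 27.8
eef_pos: [0.4641, -0.0049, 0.2569]
eef_rot: [-3.139, 0.0, 2.294]
wrist_force: [-8.2, -7.3, 9.7]
finger_gap: 0.462
gripper_force: 30.0
```

```bash
python3 -c "
from geo import *
to(.4636,-.0112,.257,2.29)
t=grab_frame('top');s=grab_frame('scene')
to(.4636,-.0112,.257,2.29)
"
```

```text
t 27.8 p [ 0.4641 -0.0049  0.2569] rot [-3.139  0.     2.294] F [-8.2 -7.3  9.7] M [-1.88  1.76 -0.04] gap 43.5 gf 30.0 j7 0.18
rows [-0.0293 -0.0302 -0.0008  0.0011]
t 27.9 p [ 0.4641 -0.0049  0.2569] rot [-3.139  0.     2.293] F [-8.  -7.5 10. ] M [-1.85  1.76 -0.05] gap 43.9 gf 30.0 j7 0.18
rows [-0.0292 -0.03   -0.0008  0.0011]
```

Projected on the tray axis, the stop slid with about 2.0 N of friction. It now reads 8.2 N, which means about 5.1 mm of plate travel. One more small step.

step_arm:
  rows:
    - [[0.005,0.005,0,0],[0.01,0.011,0,0],[0.01,0.011,0,0],[0.01,0.011,0,0]]

```text
time: 28.3
eef_pos: [0.4643, -0.003, 0.2569]
eef_rot: [-3.139, 0.001, 2.293]
wrist_force: [-7.7, -9.9, 11.1]
finger_gap: 0.465
gripper_force: 30.0
```

```bash
python3 -c "
from geo import *
for i in range(3):
    s=readout.read_state(); print(np.round(s['eef_pos'],4),np.round(s['wrist_force'],1),s['wrist_force']@[.101,.995,0]); grab_frame('top')
t=grab_frame('top')
im=t['img'].astype(int); mo=(im[...,0]>im[...,2]+90)&(im[...,0]>180); w=np.zeros_like(mo); w[215:260,195:260]=1; v,u=np.nonzero(mo&w)
print('plate',len(u),ray(t,(u.mean(),v.mean()),.06) if len(u) else '')
def edge(im):
    r=im.astype(int); m=(r[...,0]>r[...,2]+70)&(r[...,0]>r[...,1]+40)&(r[...,0]>120); return m
s=grab_frame('scene'); i0=cv2.imread('pics/s0.png')[:,:,::-1]
for im in (i0,s['img']):
    m=edge(im); w=np.zeros_like(m); w[225:270,250:305]=1; v,u=np.nonzero(m&w); print(len(u),u.min(),u.max(),v.min(),v.max())
"
```

```text
[ 0.4643 -0.003   0.2569] [-7.7 -9.9 11.1] -10.627758371158063
[ 0.4643 -0.0029  0.2569] [-8.  -8.8 10.5] -9.608865075911813
[ 0.4643 -0.0029  0.2569] [-8.1 -8.5 10.6] -9.233754942347664
plate 29 [0.48525129 0.16541093 0.06      ]
269 250 271 239 267
99 285 293 235 252
```

The force is about 9.8 N along the tray, so about 6.5 mm of travel. I start tightening, checking that the stop doesn't creep.

step_arm:
  rows:
    - [[0,0,0,0.04],[0,0,0,0.08],[0,0,0,0.12],[0,0,0,0.16]]

```text
time: 28.95
eef_pos: [0.4651, -0.0028, 0.257]
eef_rot: [3.141, 0.001, 1.786]
wrist_force: [3.1, -8.0, -4.2]
finger_gap: 0.463
gripper_force: 30.0
```

```bash
python3 -c "
from geo import *
to(.4643,-.0029,.257,.3)
for i in range(3):
    s=readout.read_state(); print(np.round(s['eef_pos'],4),np.round(s['wrist_force'],1),s['wrist_force']@[.101,.995,0],np.round(s['moment'],2)); grab_frame('top')
"
```

```text
t 28.95 p [ 0.4651 -0.0028  0.257 ] rot [3.141e+00 1.000e-03 1.786e+00] F [ 3.1 -8.  -4.2] M [-2.07 -0.91  0.18] gap 43.5 gf 30.0 j7 -0.27
rows [ 0.0007 -0.0056 -0.      0.473 ]
[ 0.4651 -0.0028  0.257 ] [ 3.1 -8.  -4.2] -7.6146328207698915 [-2.07 -0.91  0.18]
[ 0.4652 -0.0028  0.2571] [ 2.6 -9.2 -5.4] -8.903648798404632 [-2.12 -0.68 -0.09]
[ 0.4652 -0.0028  0.257 ] [ 2.2 -9.6 -3.9] -9.299289248701294 [-2.09 -0.54 -0.18]
```

step_arm:
  rows:
    - [[0,0,0,0.04],[0,0,0,0.08],[0,0,0,0.12],[0,0,0,0.16],[0,0,0,0.2]]

```text
time: 29.6
eef_pos: [0.4665, -0.0032, 0.2572]
eef_rot: [3.137, -0.001, 1.157]
wrist_force: [16.5, -11.2, -17.3]
finger_gap: 0.464
gripper_force: 30.0
```

step_arm:
  rows:
    - [[0,0,0,0.04],[0,0,0,0.08],[0,0,0,0.12],[0,0,0,0.16],[0,0,0,0.2]]

```text
time: 30.1
eef_pos: [0.4675, -0.0041, 0.2575]
eef_rot: [3.137, -0.006, 0.528]
wrist_force: [25.6, -22.0, -24.3]
finger_gap: 0.462
gripper_force: 30.0
```

```bash
python3 -c "
from geo import *
to(.4643,-.0029,.257,.3)
for i in range(3):
    s=readout.read_state(); print(np.round(s['eef_pos'],4),np.round(s['wrist_force'],1),s['wrist_force']@[.101,.995,0],np.round(s['moment'],2)); grab_frame('top')
"
```

```text
t 30.1 p [ 0.4675 -0.0041  0.2575] rot [ 3.137 -0.006  0.528] F [ 25.6 -22.  -24.3] M [-5.19 -5.91  0.4 ] gap 43.4 gf 30.0 j7 -1.39
rows [-0.0144 -0.018   0.0031  0.0727]
[ 0.4675 -0.0041  0.2575] [ 25.6 -22.  -24.3] -19.28868368639285 [-5.19 -5.91  0.4 ]
[ 0.4675 -0.0042  0.2575] [ 24.2 -21.1 -25.6] -18.529410148474646 [-4.87 -5.79  0.09]
[ 0.4675 -0.0042  0.2575] [ 24.4 -22.1 -23.8] -19.509286793144387 [-4.98 -5.64 -0.13]
```

The clamp has bitten. I relax the side force and turn the last part.

step_arm:
  rows:
    - [[0.002,0.008,0.004,0],[0.004,0.016,0.008,0],[0.004,0.016,0.008,0]]

```text
time: 30.55
eef_pos: [0.4684, -0.0046, 0.257]
eef_rot: [3.138, -0.004, 0.534]
wrist_force: [4.9, -10.0, 12.6]
finger_gap: 0.462
gripper_force: 30.0
```

step_arm:
  rows:
    - [[0,0,0,0.03],[0,0,0,0.06],[0,0,0,0.09]]

```text
time: 30.85
eef_pos: [0.4685, -0.0053, 0.2571]
eef_rot: [3.139, -0.005, 0.247]
wrist_force: [9.3, -17.4, 8.8]
finger_gap: 0.464
gripper_force: 30.0
```

```bash
python3 -c "
from geo import *
to(.4643,-.0029,.257,.3)
for i in range(2):
    s=readout.read_state(); print(np.round(s['eef_pos'],4),np.round(s['wrist_force'],1),s['wrist_force']@[.101,.995,0],np.round(s['moment'],2)); grab_frame('top')
"
```

```text
t 30.85 p [ 0.4685 -0.0053  0.2571] rot [ 3.139 -0.005  0.247] F [  9.3 -17.4   8.8] M [-4.13 -1.87  0.29] gap 43.6 gf 30.0 j7 -1.64
rows [-0.0236 -0.0223  0.0004 -0.0168]
[ 0.4685 -0.0053  0.2571] [  9.3 -17.4   8.8] -16.402970484728435 [-4.13 -1.87  0.29]
[ 0.4686 -0.0053  0.2571] [  8.7 -17.1   8.9] -16.10467067243671 [-3.79 -1.88  0.16]
```

step_arm:
  rows:
    - [[0,0,0,0],[0,0,0,0],[0,0,0,0],[0,0,-0.1,0],[0,0,-0.3,0]]
  gripper: 66

```text
time: 31.45
eef_pos: [0.4659, -0.0035, 0.2997]
eef_rot: [-3.14, 0.003, 0.253]
wrist_force: [1.6, -0.8, 0.8]
finger_gap: 0.7
gripper_force: 0.0
```

step_arm:
  rows:
    - [[0,0.2,-0.3,0],[0,0.5,-0.5,0],[0,0.8,-0.5,0],[0,1,-0.5,0],[0,1,-0.5,0]]

```text
time: 31.95
eef_pos: [0.5043, -0.1531, 0.3757]
eef_rot: [3.141, -0.0, 0.247]
wrist_force: [0.3, 0.5, -0.1]
finger_gap: 0.706
gripper_force: 0.0
```

step_arm:
  rows:
    - [[0,0.3,0,0],[0,0.6,0,0],[0,0.9,0,0],[0,1,0,0],[0,1,0,0]]

```text
time: 32.45
eef_pos: [0.5415, -0.2957, 0.3749]
eef_rot: [-3.141, 0.001, 0.25]
wrist_force: [-0.1, 0.6, -0.5]
finger_gap: 0.7
gripper_force: 0.0
```

```bash
python3 - <<'E'
from geo import *
to(.4643,-.0029,.257,.3)
t=grab_frame('top');s=grab_frame('scene')
i0=cv2.imread('pics/t0.png')[:,:,::-1]
def pl(img):
    im=img.astype(int); wt=np.clip(im[...,0]-im[...,2]-40,0,None)*(im[...,0]>150).astype(float); w=np.zeros(wt.shape); 
    for u in range(560):pass
    w[215:262,215:262]=1; wt*=w; v,u=np.nonzero(wt); k=wt[v,u]; return len(u),ray(t,((u*k).sum()/k.sum(),(v*k).sum()/k.sum()),.06)
print('plate0',pl(i0),'now',pl(t['img']))
for k in['clamp_knob','amber_bottle','blue_cap_bottle','green_cap_bottle']:
    for d in silhouettes(t,k)[:4]:
        c=circ(t,d)
        if d['confidence']>.3 and .44<c[0]<.51: print(k,np.round(d['bbox']),c)
a=cv2.resize(i0[215:265,190:320,::-1],(780,300),interpolation=2);b=cv2.resize(t['img'][215:265,190:320,::-1],(780,300),interpolation=2)
cv2.imwrite('pics/g.png',np.vstack([a,b]))
cv2.imwrite('pics/h.png',cv2.resize(s['img'][190:280,200:320,::-1],(720,540),interpolation=2))
E
```

```text
t 32.45 p [ 0.5415 -0.2957  0.3749] rot [-3.141e+00  1.000e-03  2.500e-01] F [-0.1  0.6 -0.5] M [ 0.08 -0.02  0.02] gap 65.8 gf 0.0 j7 -1.02
rows [-0.0156 -2.0186  0.7859 -0.0159]
plate0 (92, array([0.48069787, 0.12281495, 0.06      ])) now (93, array([0.47498735, 0.05522465, 0.06      ]))
clamp_knob [272. 244.  18.  19.] [ 0.4687 -0.0062  0.0883  0.4695 -0.0059  0.0226  0.092 ]
amber_bottle [203. 236.  17.  18.] [0.4857 0.1783 0.096  0.4862 0.1786 0.0151 0.0987]
blue_cap_bottle [219. 239.  20.  20.] [0.4789 0.1304 0.1081 0.4792 0.1307 0.0198 0.1111]
green_cap_bottle [240. 240.  17.  14.] [0.4784 0.0823 0.093  0.4782 0.0827 0.0151 0.0953]
```

View pics/g.png

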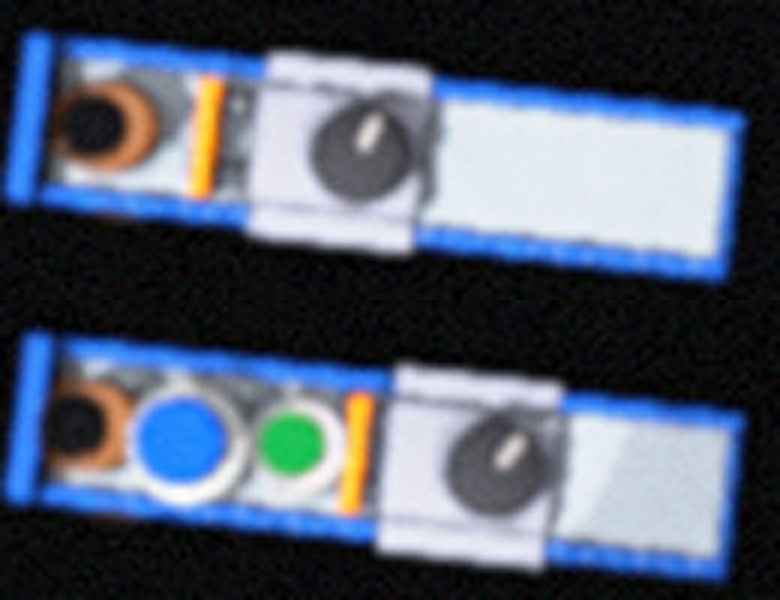

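View pics/h.png

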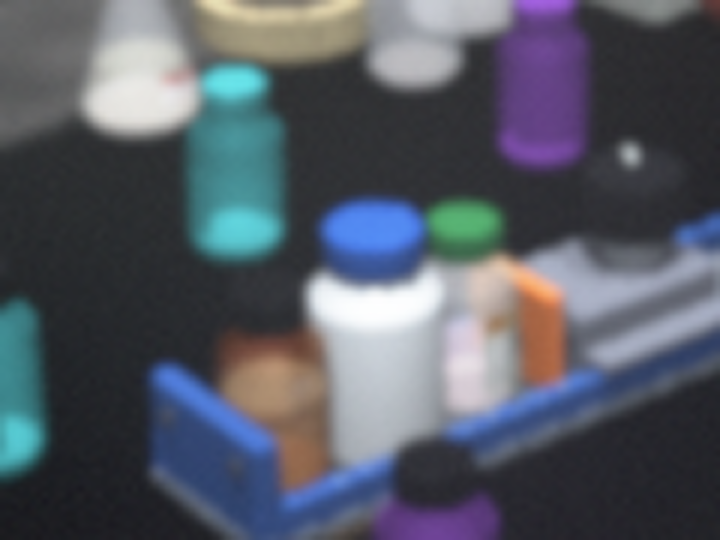

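Both views show all three bottles upright in one row, closed up against the wall. The knob mark has turned further clockwise than at the start. I check the plate travel more carefully.

```bash
python3 - <<'E'
from geo import *
t=grab_frame('top'); i0=cv2.imread('pics/t0.png')[:,:,::-1].copy()
def pl(img,lo,hi):
    im=img.astype(float); wt=np.clip(im[...,0]-im[...,2]-30,0,None)
    w=np.zeros(wt.shape); w[222:256,lo:hi]=1; wt*=w; v,u=np.nonzero(wt); k=wt[v,u]
    print(np.round(wt[236,lo:hi]).astype(int))
    return ray(t,((u*k).sum()/k.sum(),(v*k).sum()/k.sum()),.06)
def mark(img,c):   # stop's flanges: bright columns edges along a row set -> grey stop centroid by template shift
    pass
a=pl(i0,219,233);b=pl(t['img'],243,257); print(a,b)
yt=np.array([.101,.995])
# shift of stop between pictures: template match of knob+stop patch, undo parallax by height 0.07
g0=cv2.cvtColor(i0,cv2.COLOR_RGB2GRAY);g1=cv2.cvtColor(t['img'],cv2.COLOR_RGB2GRAY)
def kn(img,c):
    im=img.astype(float); g=im.mean(2); x,y=c; y0,x0=y-12,x-12; sub=g[y0:y0+25,x0:x0+25]
    m=(np.abs(im[y0:y0+25,x0:x0+25].max(2)-im[y0:y0+25,x0:x0+25].min(2))<40)&(sub<130)
    n,l,s,cc=cv2.connectedComponentsWithStats(m.astype(np.uint8)); j=1+np.argmax(s[1:,4]); return s[j],cc[j]+[x0,y0]
k0=kn(i0,(250,240));k1=kn(t['img'],(272,244)); print(k0,k1)
A=ray(t,k0[1],.085);B=ray(t,k1[1],.085); print(A,B)
# flange edges of the stop (z~.048): phase correlation of a strip
p0=g0[219:226,225:275].astype(float)
best=[]
for lo,hi in((231,262),):
    T=g0[222:258,236:264]; r=cv2.matchTemplate(g1[215:268,240:300],T,cv2.TM_CCOEFF_NORMED); _,mv,_,ml=cv2.minMaxLoc(r)
    x,y=ml; q=r[y,x-1:x+2]; dx=(q[0]-q[2])/(2*(q[0]-2*q[1]+q[2])); print('match',mv,ml,dx)
    u0=250;u1=u0+(240+x+dx-236); C=ray(t,(u0,240),.06);D=ray(t,(u1,240+(215+y-222)),.06); print('stop shift',(C-D)[:2]@yt)
print('plate shift',(a-b)[:2]@yt,'knob shift',(A-B)[:2]@yt)
E
```

```text
[  0   0   0  46 126 173 181  79   0   0   0   0   0   0]
[  0   0   0   0  22 125 169 177  96   0   0   0   0   0]
[0.48053756 0.12259987 0.06      ] [0.4749663  0.05514001 0.06      ]
(array([  4,   3,  21,  18, 262], dtype=int32), array([252.00763359, 239.31679389])) (array([  4,   1,  20,  18, 248], dtype=int32), array([273.68548387, 241.64112903]))
[0.47599218 0.04575335 0.085     ] [ 0.47048726 -0.01171215  0.085     ]
match 0.9424338936805725 (18, 9) 0.02024472
stop shift 0.05977865778775784
plate shift 0.06768525695936325 knob shift 0.05773417219178437
```

```bash
python3 - <<'E'
from geo import *
from scipy.optimize import least_squares
yt=np.array([.101,.995]); xt=np.array([.995,-.101])
for rep in range(3):
    s=grab_frame('scene'); im=s['img'].astype(int)
    m=(im[...,0]>im[...,2]+60)&(im[...,0]>im[...,1]+40); w=np.zeros_like(m); w[225:262,280:300]=1
    mk=cv2.erode((m&w).astype(np.uint8),np.ones((2,2)))>0
    P=cloud(s,mk); P=P[(P[:,2]>.02)&(P[:,2]<.058)]; f=P[:,:2]@yt
    d=max(silhouettes(s,'clamp_knob'),key=lambda d:d['confidence'])
    K=cloud(s,cv2.erode(d['pixels'].astype(np.uint8),np.ones((3,3)))>0); Q=K[(K[:,2]>.062)&(K[:,2]<.084)]
    r=least_squares(lambda c:np.hypot(*(Q[:,:2]-c).T)-.022,[.468,-.006],loss='soft_l1',f_scale=.002)
    print('face',len(f),np.round(np.percentile(f,[10,50,90]),4),'knob',len(Q),np.round(r.x,4),round(r.x@yt,4),'gap',round(np.median(f)-r.x@yt,4))
    for n,rr in(('green_cap_bottle',.022),('blue_cap_bottle',.027),('amber_bottle',.022)):
        for e in silhouettes(s,n):
            B=cloud(s,cv2.erode(e['pixels'].astype(np.uint8),np.ones((3,3)))>0); B=B[(B[:,2]>.02)&(B[:,2]<.055)]
            if len(B)<20 or not .44<np.median(B[:,0])<.51: continue
            c=least_squares(lambda c:np.hypot(*(B[:,:2]-c).T)-rr,B[:,:2].mean(0)-[0,.02],loss='soft_l1',f_scale=.002).x
            print(n,len(B),np.round(c,4),'back edge',round(c@yt-rr,4))
E
```

```text
face 76 [0.1053 0.1083 0.1101] knob 105 [ 0.4651 -0.0063] 0.0407 gap 0.0676
green_cap_bottle 127 [0.4741 0.0826] back edge 0.1081
blue_cap_bottle 194 [0.4756 0.1314] back edge 0.1518
amber_bottle 113 [0.482  0.1786] back edge 0.2044
face 75 [0.1049 0.1088 0.1107] knob 100 [ 0.4644 -0.0061] 0.0408 gap 0.068
green_cap_bottle 131 [0.4738 0.0825] back edge 0.108
green_cap_bottle 1033 [0.453  0.0403] back edge 0.0639
blue_cap_bottle 198 [0.4754 0.131 ] back edge 0.1513
amber_bottle 103 [0.4823 0.1789] back edge 0.2048
face 75 [0.1055 0.1084 0.1106] knob 112 [ 0.4647 -0.0058] 0.0411 gap 0.0673
green_cap_bottle 128 [0.4743 0.0832] back edge 0.1086
blue_cap_bottle 187 [0.4756 0.131 ] back edge 0.1514
amber_bottle 112 [0.4824 0.1789] back edge 0.2047
```

The scene camera gives about 8.4 mm of travel, so the stop crept forward during tightening. There is time to trim it: I re-grip the knob, slacken, set the force and retighten.

step_arm:
  rows:
    - [[0,-0.25,0,0],[0,-0.5,0,0],[0,-0.75,0,0],[0,-1,0,0]]

```text
time: 33.95
eef_pos: [0.5035, -0.1477, 0.3758]
eef_rot: [3.141, -0.0, 0.252]
wrist_force: [0.5, -0.5, 0.3]
finger_gap: 0.704
gripper_force: 0.0
```

step_arm:
  rows:
    - [[0,-0.3,0,0],[0,-0.6,0,0],[0,-0.85,0,0],[0,-1,0,0],[0,-1,0,0]]

```text
time: 34.45
eef_pos: [0.466, -0.0009, 0.3761]
eef_rot: [-3.141, -0.001, 0.257]
wrist_force: [-0.3, 0.2, 0.8]
finger_gap: 0.702
gripper_force: 0.0
```

```bash
python3 -c "
from geo import *
to(.4662,-.0056,.257,.25)"
```

```text
t 34.45 p [ 0.466  -0.0009  0.3761] rot [-3.141e+00 -1.000e-03  2.570e-01] F [-0.3  0.2  0.8] M [-0.05 -0.   -0.  ] gap 65.9 gf 0.0 j7 -1.52
rows [-0.0064  0.0308  0.7943  0.0021]
```

step_arm:
  rows:
    - [[-0.003,0.015,0.25,0],[-0.006,0.03,0.5,0],[-0.006,0.03,0.7,0],[-0.006,0.03,0.78,0],[-0.006,0.03,0.794,0]]

```text
time: 34.95
eef_pos: [0.4667, -0.0088, 0.2557]
eef_rot: [-3.141, 0.002, 0.252]
wrist_force: [0.2, 0.9, -0.0]
finger_gap: 0.704
gripper_force: 0.0
```

step_arm:
  rows:
    - [[0,0,0,0],[0,0,0,0],[0,0,0,0]]

```text
time: 35.25
eef_pos: [0.4673, -0.0084, 0.2578]
eef_rot: [3.141, -0.002, 0.252]
wrist_force: [0.1, 0.3, 0.1]
finger_gap: 0.701
gripper_force: 0.0
```

```bash
python3 -c "
from geo import *
to(.4662,-.0056,.257,.25)"
```

```text
t 35.25 p [ 0.4673 -0.0084  0.2578] rot [ 3.141e+00 -2.000e-03  2.520e-01] F [0.1 0.3 0.1] M [ 0.04 -0.    0.02] gap 65.9 gf 0.0 j7 -1.62
rows [-0.0023 -0.0196  0.0054  0.0006]
```

step_arm:
  rows:
    - [[-0.004,-0.019,0.005,0],[-0.004,-0.019,0.005,0],[-0.004,-0.019,0.005,0]]

```text
time: 35.55
eef_pos: [0.4655, -0.0056, 0.2561]
eef_rot: [3.142, -0.0, 0.252]
wrist_force: [0.5, 0.4, -0.1]
finger_gap: 0.705
gripper_force: 0.0
```

step_arm:
  rows:
    - [[0,0,0,0],[0,0,0,0],[0,0,0,0],[0,0,0,0]]
  gripper: 30
  grip_force: 30

```text
time: 35.95
eef_pos: [0.4658, -0.0066, 0.256]
eef_rot: [3.14, -0.0, 0.251]
wrist_force: [2.2, -8.4, 0.4]
finger_gap: 0.466
gripper_force: 30.0
```

```bash
python3 -c "
from geo import *
to(.4662,-.0056,.257,.25)"
```

```text
t 35.95 p [ 0.4658 -0.0066  0.256 ] rot [ 3.14  -0.     0.251] F [ 2.2 -8.4  0.4] M [-1.73 -0.5   0.  ] gap 43.8 gf 30.0 j7 -1.63
rows [ 0.0045 -0.006  -0.0067  0.0005]
```

step_arm:
  rows:
    - [[0,0.003,0,-0.045],[0,0.006,0,-0.09],[0,0.006,0,-0.135],[0,0.006,0,-0.18],[0,0.006,0,-0.225]]

```text
time: 36.45
eef_pos: [0.4659, -0.0071, 0.256]
eef_rot: [3.141, 0.0, 0.964]
wrist_force: [1.7, -4.0, -0.6]
finger_gap: 0.463
gripper_force: 30.0
```

```bash
python3 -c "
from geo import *
to(.4658,-.0066,.257,.25)
for i in range(2):
    grab_frame('top');s=readout.read_state(); print(np.round(s['eef_pos'],4),np.round(s['wrist_force'],1),s['wrist_force']@[.101,.995,0],np.round(s['moment'],2))"
```

```text
t 36.45 p [ 0.4659 -0.0071  0.256 ] rot [3.141 0.    0.964] F [ 1.7 -4.  -0.6] M [-0.76 -0.14 -0.18] gap 43.5 gf 30.0 j7 -0.99
rows [ 0.0022 -0.0023 -0.0068  0.2273]
[ 0.4659 -0.007   0.2559] [ 0.9 -4.2  3.6] -4.115589323739684 [-0.73 -0.07  0.13]
[ 0.4659 -0.0071  0.256 ] [ 1.2 -3.9  2.5] -3.7567463478123018 [-0.87 -0.18  0.26]
```

step_arm:
  rows:
    - [[0,0,0,-0.045],[0,0,0,-0.09],[0,0,0,-0.135],[0,0,0,-0.18],[0,0,0,-0.225]]

```text
time: 37.05
eef_pos: [0.466, -0.0074, 0.256]
eef_rot: [3.142, 0.001, 1.666]
wrist_force: [2.6, -7.7, -0.1]
finger_gap: 0.462
gripper_force: 30.0
```

```bash
python3 -c "
from geo import *
to(.4658,-.0066,.257,.25)
for i in range(3):
    grab_frame('top');s=readout.read_state(); print(np.round(s['eef_pos'],4),np.round(s['wrist_force'],1),s['wrist_force']@[.101,.995,0],np.round(s['moment'],2))"
```

```text
t 37.05 p [ 0.466  -0.0074  0.256 ] rot [3.142e+00 1.000e-03 1.666e+00] F [ 2.6 -7.7 -0.1] M [-1.88 -0.45 -0.16] gap 43.4 gf 30.0 j7 -0.37
rows [ 0.0056 -0.0005 -0.007   0.4506]
[ 0.466  -0.0075  0.2559] [ 2.4 -8.3  2.9] -7.997284426249169 [-1.85 -0.35  0.1 ]
[ 0.466  -0.0075  0.2559] [ 3.2 -7.5  1.7] -7.152180631016366 [-1.89 -0.36  0.19]
[ 0.466  -0.0075  0.2559] [ 2.3 -7.2  1.4] -6.9311189659546155 [-1.91 -0.41  0.15]
```

Slack again, the force while retreating reads about 7.2 N, so the plate is pressed about 7.7 mm. I ease back 1.5 mm.

step_arm:
  rows:
    - [[-0.005,-0.001,0,0],[-0.01,-0.002,0,0],[-0.01,-0.002,0,0]]

```text
time: 37.5
eef_pos: [0.4658, -0.0089, 0.256]
eef_rot: [3.141, 0.001, 1.66]
wrist_force: [3.4, -7.4, 0.7]
finger_gap: 0.463
gripper_force: 30.0
```

```bash
python3 -c "
from geo import *
for i in range(4):
    s=readout.read_state(); print(np.round(s['eef_pos'],4),np.round(s['wrist_force'],1),s['wrist_force']@[.101,.995,0],np.round(s['moment'],2));grab_frame('top')"
```

```text
[ 0.4658 -0.0089  0.256 ] [ 3.4 -7.4  0.7] -6.9867249177582575 [-1.72 -0.46  0.24]
[ 0.4658 -0.0089  0.2559] [ 2.7 -7.6  1. ] -7.335672743322143 [-1.77 -0.48  0.2 ]
[ 0.4658 -0.0089  0.2559] [ 2.5 -7.5 -0. ] -7.255789896570924 [-1.82 -0.44  0.18]
[ 0.4658 -0.0088  0.2559] [ 2.4 -8.3 -0.1] -7.979108418009184 [-1.81 -0.56  0.19]
```

step_arm:
  rows:
    - [[-0.005,-0.001,0,0],[-0.01,-0.002,0,0],[-0.01,-0.002,0,0]]

```text
time: 38.0
eef_pos: [0.4657, -0.0102, 0.256]
eef_rot: [3.141, 0.001, 1.661]
wrist_force: [3.0, -6.6, 0.5]
finger_gap: 0.462
gripper_force: 30.0
```

```bash
python3 -c "
from geo import *
for i in range(4):
    s=readout.read_state(); print(np.round(s['eef_pos'],4),np.round(s['wrist_force'],1),s['wrist_force']@[.101,.995,0],np.round(s['moment'],2));grab_frame('top')"
```

```text
[ 0.4657 -0.0102  0.256 ] [ 3.  -6.6  0.5] -6.287716593408574 [-1.44 -0.5   0.23]
[ 0.4657 -0.0102  0.2559] [ 2.5 -5.3  0.4] -5.0160868371902625 [-1.42 -0.52  0.26]
[ 0.4657 -0.0102  0.2559] [ 2.3 -6.2  0.9] -5.989511010519101 [-1.37 -0.42  0.14]
[ 0.4657 -0.0102  0.256 ] [ 2.9 -7.1 -0.3] -6.789921370376925 [-1.48 -0.48  0.18]
```

About 6.0 N while retreating, so about 6.7 mm of travel. I add a small forward bias inside the friction band, then tighten in stages.

step_arm:
  rows:
    - [[0.005,0.001,0,0],[0.005,0.001,0,0.03],[0.005,0.001,0,0.06],[0.005,0.001,0,0.1]]

```text
time: 38.6
eef_pos: [0.4657, -0.0096, 0.2559]
eef_rot: [3.141, 0.001, 1.342]
wrist_force: [1.0, -6.8, 0.4]
finger_gap: 0.463
gripper_force: 30.0
```

```bash
python3 -c "
from geo import *
for i in range(4):
    s=readout.read_state(); print(np.round(s['eef_pos'],4),np.round(s['eef_rot'][2],3),np.round(s['wrist_force'],1),s['wrist_force']@[.101,.995,0],np.round(s['moment'],2));grab_frame('top')"
```

```text
[ 0.4657 -0.0096  0.2559] 1.342 [ 1.  -6.8  0.4] -6.639206219000402 [-1.66 -0.38  0.2 ]
[ 0.4657 -0.0096  0.2559] 1.333 [ 3.1 -7.4 -2.2] -7.0549020392718935 [-1.75 -0.53 -0.07]
[ 0.4657 -0.0096  0.256 ] 1.341 [ 3.5 -7.7 -0.5] -7.329463050350547 [-1.75 -0.49 -0.19]
[ 0.4657 -0.0096  0.256 ] 1.345 [ 3.  -8.   0.4] -7.684255112896793 [-1.75 -0.44 -0.23]
```

step_arm:
  rows:
    - [[0,0,0,0.04],[0,0,0,0.08],[0,0,0,0.12],[0,0,0,0.16],[0,0,0,0.2]]

```text
time: 39.3
eef_pos: [0.4656, -0.0095, 0.256]
eef_rot: [3.141, 0.0, 0.713]
wrist_force: [1.2, -6.5, 0.3]
finger_gap: 0.462
gripper_force: 30.0
```

step_arm:
  rows:
    - [[0,0,0,0.04],[0,0,0,0.08],[0,0,0,0.12],[0,0,0,0.16]]

```text
time: 39.7
eef_pos: [0.4656, -0.0094, 0.256]
eef_rot: [3.141, -0.0, 0.21]
wrist_force: [0.3, -6.6, 1.1]
finger_gap: 0.462
gripper_force: 30.0
```

```bash
python3 -c "
from geo import *
for i in range(2):
    s=readout.read_state(); print(np.round(s['eef_pos'],4),np.round(s['eef_rot'][2],3),np.round(s['wrist_force'],1),s['wrist_force']@[.101,.995,0],np.round(s['moment'],2),s['joint_pos'][6]);grab_frame('top')"
```

```text
[ 0.4656 -0.0094  0.256 ] 0.21 [ 0.3 -6.6  1.1] -6.54825210501094 [-1.38 -0.07  0.26] -1.6601138151377453
[ 0.4656 -0.0094  0.256 ] 0.201 [ 0.7 -6.5  0.5] -6.425517280863755 [-1.44 -0.19 -0.06] -1.6681477472984076
```

step_arm:
  rows:
    - [[0,0,0,0],[0,0,0,0],[0,0,0,0],[0,0,-0.1,0],[0,0,-0.3,0]]
  gripper: 66

```text
time: 40.3
eef_pos: [0.4649, -0.0087, 0.2999]
eef_rot: [-3.14, 0.003, 0.22]
wrist_force: [0.5, -0.4, -0.0]
finger_gap: 0.703
gripper_force: 0.0
```

step_arm:
  rows:
    - [[0,0.2,-0.3,0],[0,0.5,-0.5,0],[0,0.8,-0.5,0],[0,1,-0.5,0],[0,1,-0.5,0]]

```text
time: 40.8
eef_pos: [0.4985, -0.1595, 0.376]
eef_rot: [3.141, -0.0, 0.214]
wrist_force: [0.4, 0.9, -0.3]
finger_gap: 0.704
gripper_force: 0.0
```

step_arm:
  rows:
    - [[0,0.3,0,0],[0,0.6,0,0],[0,0.9,0,0],[0,1,0,0],[0,1,0,0]]

```text
time: 41.3
eef_pos: [0.5312, -0.3031, 0.3751]
eef_rot: [-3.141, 0.001, 0.218]
wrist_force: [-0.3, 0.7, -0.3]
finger_gap: 0.7
gripper_force: 0.0
```

```bash
python3 - <<'E'
from geo import *
from scipy.optimize import least_squares
yt=np.array([.101,.995])
for rep in range(3):
    s=grab_frame('scene'); im=s['img'].astype(int)
    m=(im[...,0]>im[...,2]+60)&(im[...,0]>im[...,1]+40); w=np.zeros_like(m); w[225:262,280:300]=1
    P=cloud(s,cv2.erode((m&w).astype(np.uint8),np.ones((2,2)))>0); P=P[(P[:,2]>.02)&(P[:,2]<.058)]; f=P[:,:2]@yt
    d=max(silhouettes(s,'clamp_knob'),key=lambda d:d['confidence'])
    K=cloud(s,cv2.erode(d['pixels'].astype(np.uint8),np.ones((3,3)))>0); Q=K[(K[:,2]>.062)&(K[:,2]<.084)]
    r=least_squares(lambda c:np.hypot(*(Q[:,:2]-c).T)-.022,[.468,-.006],loss='soft_l1',f_scale=.002)
    print('face',np.round(np.median(f),4),'knob',round(r.x@yt,4),'gap',round(np.median(f)-r.x@yt,4))
t=grab_frame('top')
for k in['clamp_knob','amber_bottle','blue_cap_bottle','green_cap_bottle']:
    for d in silhouettes(t,k)[:4]:
        c=circ(t,d)
        if d['confidence']>.3: print(k,c)
a=cv2.resize(t['img'][215:265,190:320,::-1],(780,300),interpolation=2);b=cv2.resize(s['img'][180:290,190:340,::-1],(409,300),interpolation=2)
cv2.imwrite('pics/i.png',np.vstack([a,np.hstack([b,np.zeros((300,371,3),np.uint8)])]))
E
```

```text
face 0.1085 knob 0.0386 gap 0.0699
face 0.1083 knob 0.0382 gap 0.0701
face 0.1084 knob 0.0387 gap 0.0697
clamp_knob [ 0.4682 -0.0103  0.0884  0.4682 -0.01    0.0216  0.0927]
amber_bottle [0.591  0.2394 0.0875 0.5915 0.2404 0.015  0.0907]
amber_bottle [0.3628 0.2075 0.0876 0.3628 0.2077 0.0148 0.0904]
blue_cap_bottle [0.4789 0.1304 0.1081 0.4791 0.1307 0.0196 0.1111]
green_cap_bottle [ 0.6309 -0.1165  0.0848  0.6314 -0.1169  0.0151  0.0877]
green_cap_bottle [0.4783 0.0823 0.0928 0.4782 0.0826 0.015  0.0954]
green_cap_bottle [0.6616 0.05   0.0849 0.6622 0.0501 0.0148 0.0882]
```

View pics/i.png

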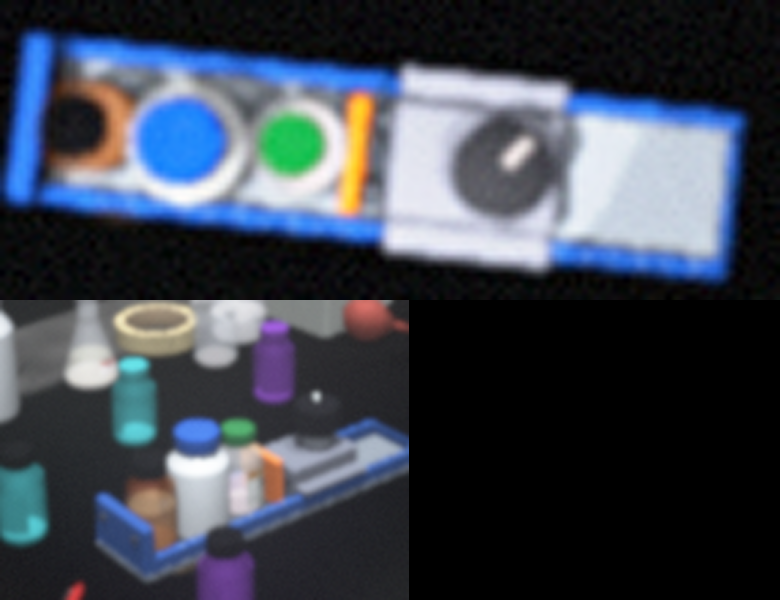

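The picture shows amber (crop 80,125), blue (182,140), green (293,143) and the plate (357,150) in one closed row. The gap from plate face to knob axis is 69.9 mm, so the plate is pressed about 6 mm. The knob mark is well clockwise of where it started, and the look-alikes have not moved. I hand the job in.

```bash
python3 -c "
from bench import arm
print(arm.close_job())"
```

```text
the job is handed in; nothing more can be done
None
```

I handed the job in at about 42 s: all three bottles stand upright in one closed row against the end wall, with the spring plate pressed about 6 mm of its 13 mm and the knob tightened to about 2.1 rad; my first tightening left the plate at about 8 mm, so I slackened, eased the stop back and retightened.

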